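# Set up the stop rail and lock it with its cam lever

### The arm

A 6-joint arm with a two-finger parallel gripper is mounted at the origin on the work surface. World frame = base frame: x ahead of the robot, y to its left, z up, the work surface at z = 0. Lengths are in m, angles in degrees, forces in N, time in s.
With the tool pointing down it reaches from about 0.35 to 0.775 m from the base axis. Payload 7.3 kg.
Tool frame: the origin (TCP) lies at the very end of the fingers, on their centre line; the grasp point (between the pads) lies 19 mm behind it (grasp_offset is the distance from the TCP to the grasp point, in m); y points along the fingers, z is the direction in which the jaws open and shut, and the axes are right-handed (so a half turn about y gives the same grasp; the last joint's range is limited). The gripper opens to 92 mm and grips with 3 to 60 N. Pads are 19 mm wide; open, the fingers measure 130 mm over their backs; the gripper's body (75 mm by 190 mm) begins 47 mm behind the grasp point.
Start: joints at [60.963, 19.595, 87.324, -0, 73.075, -8.365], TCP at [0.185, 0.491, 0.227] pointing down, gripper open.
Joint ranges: [-145.02, 145.02], [-44.19, 115.74], [2.07, 154.8], [-57.11, 237.11], [16.16, 152.29], [-177.93, 177.93]. Speed limits (degrees/s): [147.25, 147.25, 180, 180, 180, 180].

### API

Orientations are given as a 3x3 rotation matrix whose columns are the frame's x, y, z axes.
In Python, from cell import * gives the robot as it stands.
- The arm moves only by the tool carry_out, never from a script. Its argument "steps" is one flat list of numbers, 4 for each row, row after row: the shift along the tool's x, y, z in m, then the turn about the tool's y in rad. A call has 1 to 10 rows; each row shifts and turns the commanded pose from where the row before left it, along the tool's axes as they then stand; what a row does not reach is not made up. A row lasts 1/12 s, in which the tool goes at most 41.7 mm and 7.16 degrees, less where a joint would pass 70% of its speed; a pose out of reach is approached as far as the arm can. A call is refused whole if a number of a shift passes 0.0417 or a number of a turn 0.125, either way. A call with a gripper value outside its range is refused whole. "jaw" is the opening, from 0 (shut) to 1 (fully open), set as the call begins (left out, the last holds). The fingers move at their own pace and stop on an object; "grip_force" is the grip in N (left out, the last holds). Time passes only in rows, so rows that do not move let the fingers close. It gives the time, the measured TCP pose, the force and the opening at its end, in the units of the state.
- sense(): the state, without advancing time (a new reading comes with each control period).
- grab_frame(name): name is "side" or "top" or "wrist"; returns (picture, depth): 480x640x3 uint8, red, green, blue; 480x640 float32, m along the optical axis (not along the pixel's ray), 0 where there is no reading.
- camera_params(name): a dict with "camera_matrix" (3x3 intrinsics, pixels), "dist" ([k1, k2, p1, p2, k3] as OpenCV has them; the pictures are not rectified), "cam_to_world" (4x4, takes a point from camera to world coordinates); the wrist camera has in their place "hand_eye" (4x4, takes a point from camera to tool coordinates, whose origin is the TCP and whose axes are the tool frame's). Camera axes: x right, y up, looking along -z (the intrinsics and any distortion apply to the point x, -y, -z); pixel columns grow to the right and rows downward; lengths in m; the calibration is good to about 2 mm. A picture is of the moment at which its call begins: read the wrist's pose just before it. camera_params takes no time and is no camera call.
- finish_job(): hands the job in, once; it reports no verdict.
The state is a dict: "clock": time; "q": joint angles; "joint_vel": joint speeds; "joint_torque": joint torques, N m; "tcp_pos": TCP position; "ee_rot": TCP orientation; "contact_force": force on the tool from outside, world axes, zero at the start; "ft_torque": the same for the moment, N m; "grip_width": opening from 0.0 (shut) to 1.0 (fully open).
Only numpy, scipy, OpenCV 4.12 (cv2) and the standard library are available. Lean on these libraries where they do the work, as an engineer would, in place of code of your own. Each camera call takes 0.05 s, during which the arm holds its last target.

### The job

Set up the stop rail on the workbench: first swing its cam lever fully open, plug every stop block standing on the bench fully home into a socket of the rail (any free one), and only then turn the three-lobed nut at the other end of the skewer clockwise until the lever, on closing, meets firm resistance from about half way. Then close the lever fully, so that the rail stays locked with all blocks down on their shoulders. Leave the glue bottle, mallet and chisel alone.

Things in the scene. Friction and masses are not known exactly. Their poses are not given: they have to be found in the camera images.
- rail: Wooden stop rail fixed to the bench, 300 mm long (y), 62 high, 80 wide; origin under its middle. x points from the nut side (facing the robot) to the lever side. A notched beam (x -18 to 38) and a clamp jaw (18 mm thick, on its -x side) that slides to +x to shut the notches into four sockets. A level skewer crosses at y = 0, 45 mm up: nut at its -x end, cam lever at its +x end.
- lever (a joint): Cam lever, swings level. 0: open, straight out along rail +x; grows anticlockwise from above; 1.57: shut (stop), pointing to rail +y. Shutting draws its pin, nut and jaw to +x: 2.6 mm at 0.4 rad, 4.6 at 0.8, 5.8 at 1.2, 6 at 1.45 (then over centre: stays). Slack: under 1 N at its end; nut well set: resists from half way, 4 to 6 N. Starts shut, slack.
- lever_pivot (a point): On the upright pin about which the cam lever swings, 45 mm above the bench, at half the lever's height. It shifts up to 6 mm along rail x as the lever swings (see joint lever).
- lever_grip (a point): Where to pinch the cam lever: the upright paddle at its end, 85 mm along the lever from the pin and 14 mm to its side; 40 mm long, 12 thick, 35 to 83 mm above the bench (this point: middle, 63 up). x along the lever away from the pin, y across the paddle's thickness. When shut it is about 38 mm clear of the rail.
- nut (a joint): Three-lobed nut, turns about rail x. Grows as tightened: clockwise seen from the robot (top moves to rail -y). At 0 one lobe points up; at n it leans n rad to rail -y; lobes 120 degrees apart. Moves the jaw 0.64 mm per rad to +x; friction 0.24 N m, stays where left. Starts slack, at 0. About 6 is well set (5 to 7 good): the lever then resists from half way.
- nut_center (a point): Middle of the nut, on its axis, 45 mm above the bench, in the plane of the lobes. Each lobe is a bar 14 mm wide, 12 thick (along rail x), reaching 42 mm from the axis; hub 28 mm across. A lobe can be pinched across its thickness from above, 33 mm from the axis, and swung. Behind it about 40 mm are free to the jaw, but for a 12 mm sleeve on the axis.
- squeeze (a joint): Compression of the disc springs between nut and jaw (m): 0 while slack, 0.001 to 0.003 when the rail is properly locked with the lever shut.
- socket0 (a point): Socket 1 of 4 in the rail: centre of the rectangular mouth at the level of the rail's top, 62 mm above the bench. The hole is 47 mm along rail y; along rail x 37 mm with the jaw shut, up to 45 when slack (the extra is on the -x side). It goes down to the bench. Sockets lie 50 and 112 mm either side of the rail's middle.
- socket1 (a point): Socket 2 of 4 in the rail: centre of the rectangular mouth at the level of the rail's top, 62 mm above the bench. The hole is 47 mm along rail y; along rail x 37 mm with the jaw shut, up to 45 when slack (the extra is on the -x side). It goes down to the bench. Sockets lie 50 and 112 mm either side of the rail's middle.
- socket2 (a point): Socket 3 of 4 in the rail: centre of the rectangular mouth at the level of the rail's top, 62 mm above the bench. The hole is 47 mm along rail y; along rail x 37 mm with the jaw shut, up to 45 when slack (the extra is on the -x side). It goes down to the bench. Sockets lie 50 and 112 mm either side of the rail's middle.
- socket3 (a point): Socket 4 of 4 in the rail: centre of the rectangular mouth at the level of the rail's top, 62 mm above the bench. The hole is 47 mm along rail y; along rail x 37 mm with the jaw shut, up to 45 when slack (the extra is on the -x side). It goes down to the bench. Sockets lie 50 and 112 mm either side of the rail's middle.
- block0_center (a point): Centre, half-way up, of a stop block standing on its tenon, 64 mm tall, about 250 g, z up. Lower 28 mm: steel tenon 36 (x) by 44 (y), its last 5 mm 33 by 41. Upper 36 mm: dark wooden head 46 (x) by 56 (y), whose shoulder rests on the rail top when home (this centre then 66 mm above the bench). A half turn about z leaves it the same. May be absent (None).
- block1_center (a point): Centre, half-way up, of a stop block standing on its tenon, 64 mm tall, about 250 g, z up. Lower 28 mm: steel tenon 36 (x) by 44 (y), its last 5 mm 33 by 41. Upper 36 mm: dark wooden head 46 (x) by 56 (y), whose shoulder rests on the rail top when home (this centre then 66 mm above the bench). A half turn about z leaves it the same. May be absent (None).
- block2_center (a point): Centre, half-way up, of a stop block standing on its tenon, 64 mm tall, about 250 g, z up. Lower 28 mm: steel tenon 36 (x) by 44 (y), its last 5 mm 33 by 41. Upper 36 mm: dark wooden head 46 (x) by 56 (y), whose shoulder rests on the rail top when home (this centre then 66 mm above the bench). A half turn about z leaves it the same. May be absent (None).
- block3_center (a point): Centre, half-way up, of a stop block standing on its tenon, 64 mm tall, about 250 g, z up. Lower 28 mm: steel tenon 36 (x) by 44 (y), its last 5 mm 33 by 41. Upper 36 mm: dark wooden head 46 (x) by 56 (y), whose shoulder rests on the rail top when home (this centre then 66 mm above the bench). A half turn about z leaves it the same. May be absent (None).
- glue: White round glue bottle, 60 mm across, 170 mm tall, bystander (origin under its middle); to be left alone.
- mallet: Wooden mallet lying on the bench, bystander (origin near its head, at bench level); to be left alone.
- chisel0: Bench chisel lying on the bench, bystander (origin near the middle of it); to be left alone.
Not all that is in view belongs to the job. Leave any blue look-alike of the part that bears block3_center alone. What is shaped like the part that bears block0_center but orange is not meant.

How it is judged (in metres and radians):
On the way, in this order (a step that is already met when the one before it is completed fails the run):
1. the cam lever is swung open (below 0.4 rad) (value of joint lever below 0.4 rad), for 0.2 s.
2. every stop block present is fully home in a socket, the lever still open ((horizontal distance between block0_center and socket0 below 0.008 m or horizontal distance between block0_center and socket1 below 0.008 m or horizontal distance between block0_center and socket2 below 0.008 m or horizontal distance between block0_center and socket3 below 0.008 m) and height (world z) of block0_center between 0.061 and 0.0695 m and angle between each of block0_center, block1_center, block2_center, block3_center's own z axis and vertical below 0.08 rad and (horizontal distance between block1_center and socket0 below 0.008 m or horizontal distance between block1_center and socket1 below 0.008 m or horizontal distance between block1_center and socket2 below 0.008 m or horizontal distance between block1_center and socket3 below 0.008 m) and height (world z) of block1_center between 0.061 and 0.0695 m and (horizontal distance between block2_center and socket0 below 0.008 m or horizontal distance between block2_center and socket1 below 0.008 m or horizontal distance between block2_center and socket2 below 0.008 m or horizontal distance between block2_center and socket3 below 0.008 m) and height (world z) of block2_center between 0.061 and 0.0695 m and (horizontal distance between block3_center and socket0 below 0.008 m or horizontal distance between block3_center and socket1 below 0.008 m or horizontal distance between block3_center and socket2 below 0.008 m or horizontal distance between block3_center and socket3 below 0.008 m) and height (world z) of block3_center between 0.061 and 0.0695 m and value of joint lever below 0.5 rad), for 0.3 s.
3. the nut is tightened to the right setting (4.5 to 7.5 rad) before the lever is shut (lever below 1.1 rad) (value of joint nut between 4.5 and 7.5 rad and value of joint lever below 1.1 rad), for 0.2 s.
4. the lever is shut (over 1.47 rad) against firm resistance (springs squeezed 0.8 to 3.3 mm) (value of joint lever above 1.47 rad and value of joint squeeze between 0.0008 and 0.0033 m), for 0.3 s.
At the end, for the whole second after the job is handed in: Every stop block present stands upright in a socket of its own, at rest, within 8 mm of its centre and with its shoulder down on the rail (centre 61 to 69.5 mm above the bench, tilt under 0.08 rad); the cam lever is shut (over 1.47 rad) with the springs squeezed 0.8 to 3.3 mm (all of step 4 and (horizontal distance between block0_center and socket0 below 0.008 m or horizontal distance between block0_center and socket1 below 0.008 m or horizontal distance between block0_center and socket2 below 0.008 m or horizontal distance between block0_center and socket3 below 0.008 m) and height (world z) of block0_center between 0.061 and 0.0695 m and angle between each of block0_center, block1_center, block2_center, block3_center's own z axis and vertical below 0.08 rad and (horizontal distance between block1_center and socket0 below 0.008 m or horizontal distance between block1_center and socket1 below 0.008 m or horizontal distance between block1_center and socket2 below 0.008 m or horizontal distance between block1_center and socket3 below 0.008 m) and height (world z) of block1_center between 0.061 and 0.0695 m and (horizontal distance between block2_center and socket0 below 0.008 m or horizontal distance between block2_center and socket1 below 0.008 m or horizontal distance between block2_center and socket2 below 0.008 m or horizontal distance between block2_center and socket3 below 0.008 m) and height (world z) of block2_center between 0.061 and 0.0695 m and (horizontal distance between block3_center and socket0 below 0.008 m or horizontal distance between block3_center and socket1 below 0.008 m or horizontal distance between block3_center and socket2 below 0.008 m or horizontal distance between block3_center and socket3 below 0.008 m) and height (world z) of block3_center between 0.061 and 0.0695 m and linear speed of each of block0, block1, block2, block3 below 0.02 m/s); the robot touches nothing.
It fails at once if the glue bottle is moved more than 60 mm (distance of glue from where it was at the start of the episode above 0.06 m).
It fails at once if the mallet is moved more than 60 mm (distance of mallet from where it was at the start of the episode above 0.06 m).
It fails at once if the chisel is moved more than 60 mm (distance of chisel0 from where it was at the start of the episode above 0.06 m).
Of block0, block1, block2, block3 only 3 to 4 are there at a start; the rules pass over those that are not, and their reading is None.
At some moment in a run one of block0, block1, block2, block3 may be knocked a few centimetres aside while the robot is not near it.
It also fails if it takes over 210 s, if anything falls off the work surface, if the arm or the gripper's body presses on something with over 40 N, if the wrist force passes 120 N, or if a joint passes its speed limit or range.

## Working session

There is one attempt and no reset: what is moved stays moved. The work goes in short steps, Python scripts to look and compute and a tool call to move; the robot and the scene stay as the last step left them, time stands still between calls to the robot, and variables do not carry over. Pictures are saved under pics/ and viewed, and the job is handed in when it is done.

Besides the shell and the picture viewer there is one more tool, called as name(argument=value, ...) on one line, values as JSON. carry_out: Moves the arm, as the interface text tells. Its arguments: {"type":"object","properties":{"steps":{"type":"array","items":{"type":"number"}},"jaw":{"type":"number"},"grip_force":{"type":"number"}},"required":["steps"]}

```bash
ls; mkdir -p pics; cat > h.py <<'E'
from cell import *
import numpy as np, cv2
def shot(n,fn):
    s=sense(); im,d=grab_frame(n); cv2.imwrite('pics/'+fn+'.png',im[:,:,::-1]); np.savez('pics/'+fn+'.npz',im=im,d=d,p=s['tcp_pos'],R=s['ee_rot']); return im,d
def world(n,d,us,vs,T=None):
    c=camera_params(n)
    K=np.array(c['camera_matrix']);D=np.array(c['dist'])
    pts=np.stack([us,vs],-1).astype(np.float64).reshape(-1,1,2)
    u=cv2.undistortPoints(pts,K,D).reshape(-1,2)
    z=d[np.array(vs).astype(int),np.array(us).astype(int)]
    pc=np.stack([u[:,0]*z,-u[:,1]*z,-z,np.ones_like(z)],-1)
    if T is None: T=np.array(c['cam_to_world'])
    return (pc@np.array(T).T)[:,:3]
E
python3 - <<'E'
from h import *
s=sense(); print({k:np.round(v,3).tolist() for k,v in s.items()})
for n in('side','top','wrist'): shot(n,n+'0')
for n in('side','top','wrist'): print(camera_params(n))
E
```

```text
pics
{'clock': 0.0, 'q': [60.962, 19.636, 87.377, -0.001, 73.075, -8.368], 'joint_vel': [-0.031, -0.018, -0.07, -0.032, 0.033, 0.024], 'joint_torque': [-0.0, -43.123, -24.422, 0.072, 0.056, -0.0], 'tcp_pos': [0.185, 0.491, 0.226], 'ee_rot': [[0.936, -0.001, 0.353], [-0.353, -0.001, 0.936], [-0.0, -1.0, -0.002]], 'contact_force': [0.169, 0.07, 0.139], 'ft_torque': [-0.035, -0.001, -0.037], 'grip_width': 1.001}
{'camera_matrix': array([[480.49401362,   0.        , 321.8209311 ],
       [  0.        , 480.49401362, 247.15196118],
       [  0.        ,   0.        ,   1.        ]]), 'dist': array([0.02051928, 0.        , 0.        , 0.        , 0.        ]), 'cam_to_world': array([[ 0.70458423,  0.37674616, -0.6013513 , -0.21663965],
       [-0.70961461,  0.3706564 , -0.59921694, -0.71340175],
       [-0.00285797,  0.84892648,  0.52850324,  0.73586629],
       [ 0.        ,  0.        ,  0.        ,  1.        ]])}
{'camera_matrix': array([[468.10982585,   0.        , 317.96665788],
       [  0.        , 468.10982585, 238.10937855],
       [  0.        ,   0.        ,   1.        ]]), 'd
[... 250 characters left out ...]
,  0.99109004,  1.14822975],
       [ 0.        ,  0.        ,  0.        ,  1.        ]])}
{'camera_matrix': array([[333.12920924,   0.        , 321.78173743],
       [  0.        , 333.12920924, 242.22877239],
       [  0.        ,   0.        ,   1.        ]]), 'dist': array([-0.03069174,  0.        ,  0.        ,  0.        ,  0.        ]), 'hand_eye': array([[ 1.89896525e-04, -9.68399452e-01, -2.49404221e-01,
        -6.68017493e-02],
       [-3.88215998e-04,  2.49404135e-01, -9.68399415e-01,
        -1.57457172e-01],
       [ 9.99999907e-01,  2.80718392e-04, -3.28587181e-04,
         3.81123891e-04],
       [ 0.00000000e+00,  0.00000000e+00,  0.00000000e+00,
         1.00000000e+00]])}
```

View pics/top0.png

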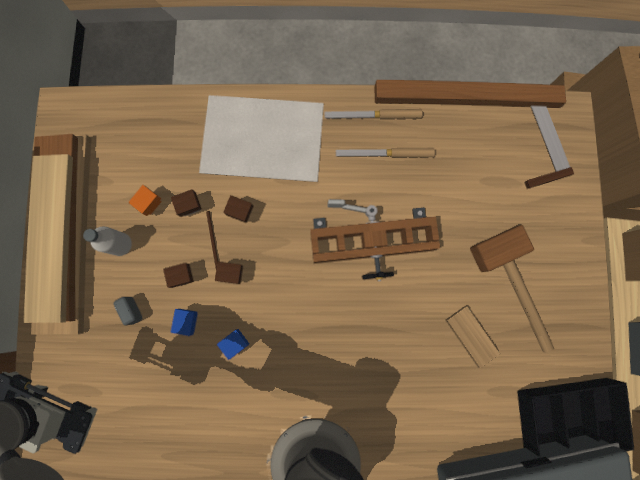

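View pics/side0.png

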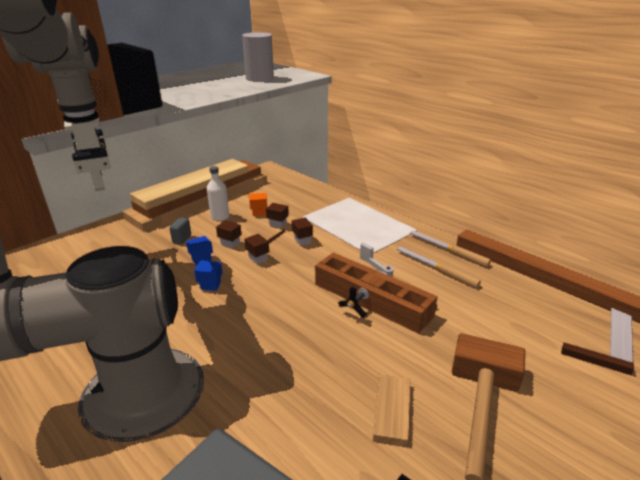

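View pics/wrist0.png

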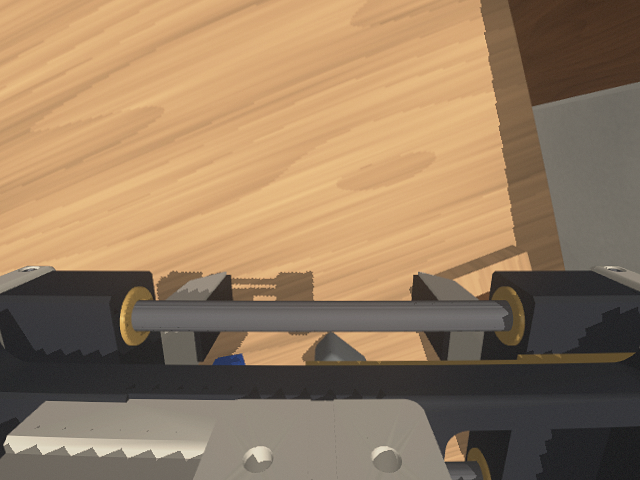

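```bash
python3 - <<'E'
from h import *
im=cv2.imread('pics/top0.png')
a=cv2.resize(im[170:370,80:290],None,fx=3.8,fy=3,interpolation=cv2.INTER_CUBIC)
cv2.imwrite('pics/c1.png',cv2.resize(im[180:300,110:270],(800,600),interpolation=cv2.INTER_CUBIC))
cv2.imwrite('pics/c2.png',cv2.resize(im[180:300,300:460],(800,600),interpolation=cv2.INTER_CUBIC))
d=np.load('pics/top0.npz')['d']
def P(l):
    l=np.array(l); return np.round(world('top',d,l[:,0],l[:,1]),4)
print(P([(186,202),(238,208),(178,274),(229,272),(212,225),(213,240),(336,202),(372,211),(380,274),(375,235),(115,240)]))
vv,uu=np.mgrid[0:480,0:640]
W=world('top',d,uu.ravel(),vv.ravel()).reshape(480,640,3)
np.save('pics/W0.npy',W)
E
```

```text
[[ 6.159e-01  3.096e-01  6.360e-02]
 [ 6.007e-01  1.844e-01  6.830e-02]
 [ 4.452e-01  3.221e-01  6.200e-02]
 [ 4.505e-01  2.022e-01  6.400e-02]
 [ 5.710e-01  2.592e-01  5.000e-04]
 [ 5.323e-01  2.538e-01  8.500e-03]
 [ 6.130e-01 -4.530e-02  8.270e-02]
 [ 5.968e-01 -1.319e-01  5.910e-02]
 [ 4.460e-01 -1.449e-01  8.630e-02]
 [ 5.392e-01 -1.381e-01  6.010e-02]
 [ 5.193e-01  4.602e-01  1.017e-01]]
```

View pics/c1.png

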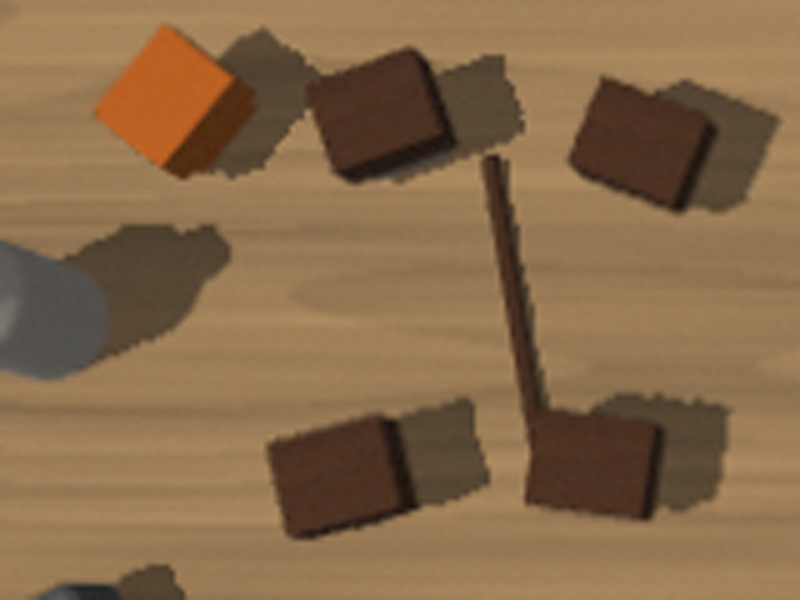

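View pics/c2.png

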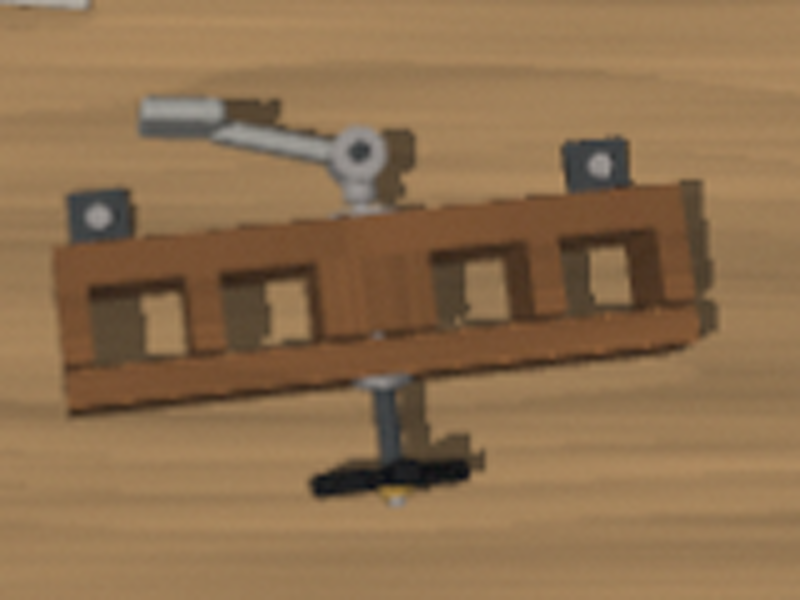

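```bash
cat > meas.py <<'E'
from h import *
def analyze(im,d,zs=(0.05,0.085),name='top'):
    vv,uu=np.mgrid[0:480,0:640]
    W=world(name,d,uu.ravel(),vv.ravel()).reshape(480,640,3)
    return W
def blobs(W,im,box,zlo,zhi,minpix=80):
    x0,x1,y0,y1=box
    m=(W[...,0]>x0)&(W[...,0]<x1)&(W[...,1]>y0)&(W[...,1]<y1)&(W[...,2]>zlo)&(W[...,2]<zhi)
    n,l,st,c=cv2.connectedComponentsWithStats(m.astype(np.uint8),connectivity=4)
    for i in range(1,n):
        if st[i,4]<minpix: continue
        p=W[l==i]; r=cv2.minAreaRect((p[:,:2]*1000).astype(np.float32))
        a=r[2]; w,h=r[1]
        if w<h: long=a+90
        else: long=a
        print('pix',np.round(c[i],0),'n',st[i,4],'ctr',np.round(r[0],1),'wh',np.round(r[1],1),'long axis deg',round((long+90)%180-90,1),'zmed',round(float(np.median(p[:,2])),4),'mean',np.round(p.mean(0)*1000,1),'col',im[l==i].mean(0).astype(int))
if __name__=='__main__':
    import sys
    n=sys.argv[1]
    shotname=sys.argv[2]
    if len(sys.argv)>3: im,d=shot(n,shotname)
    else:
        z=np.load('pics/%s.npz'%shotname); im,d=z['im'],z['d']
    W=analyze(im,d,name=n)
    blobs(W,im,(0.3,0.75,-0.35,0.42),0.050,0.075)
    print(sense()['clock'])
E
python3 meas.py top top0; python3 meas.py side side0
```

```text
pix [147. 199.] n 314 ctr [624.6 401.5] wh [36.4 72.2] long axis deg -0.2 zmed 0.0633 mean [623.7 405.7  62.6] col [165  86  33]
pix [185. 202.] n 471 ctr [617.1 314.4] wh [48.  54.4] long axis deg -68.7 zmed 0.0638 mean [615.8 313.2  63.2] col [71 47 32]
pix [238. 208.] n 488 ctr [602.4 186.7] wh [56.9 46.5] long axis deg 69.8 zmed 0.0633 mean [601.2 185.9  63. ] col [72 47 32]
pix [359. 209.] n 248 ctr [596.7 -82.8] wh [117.6  32.5] long axis deg 87.8 zmed 0.0561 mean [ 600.9 -101.9   56.6] col [127 123 118]
pix [375. 239.] n 2982 ctr [ 522.  -139.2] wh [105.3 302.4] long axis deg -82.7 zmed 0.0616 mean [ 530.1 -137.7   61.4] col [115  78  50]
pix [177. 275.] n 499 ctr [444.2 326.2] wh [46.9 56.4] long axis deg -74.2 zmed 0.0636 mean [443.7 324.9  63.4] col [75 50 34]
pix [228. 272.] n 477 ctr [450.2 205.5] wh [57.4 43.8] long axis deg 83.0 zmed 0.0636 mean [450.  204.6  63.4] col [73 48 33]
pix [183. 322.] n 524 ctr [335.2 308.5] wh [48.1 55.4] long axis deg -10.0 zmed 0.0637 mean [335.2 307.   63.3] col [ 34  59 110]
pix [235. 335.] n 89 ctr [309.9 188.1] wh [39.  19.6] long axis
[... 270 characters left out ...]
 zmed 0.0617 mean [612.4 306.8  60.3] col [69 36 21]
pix [301. 225.] n 226 ctr [602.8 187.3] wh [63.9 47.2] long axis deg 67.5 zmed 0.062 mean [597.8 180.7  60.5] col [73 40 24]
pix [228. 227.] n 239 ctr [444.1 322.8] wh [52.9 59.3] long axis deg -78.5 zmed 0.0621 mean [439.4 318.2  60.6] col [68 36 21]
pix [256. 242.] n 272 ctr [448.7 203.8] wh [61. 48.] long axis deg 83.1 zmed 0.062 mean [445.6 198.6  60.5] col [71 38 22]
pix [198. 244.] n 278 ctr [333.6 304.6] wh [51.9 56.8] long axis deg -11.7 zmed 0.0621 mean [331.3 300.9  60.5] col [ 21  44 106]
pix [377. 282.] n 2629 ctr [ 554.1 -138.4] wh [137.3 302.6] long axis deg -85.9 zmed 0.0601 mean [ 534.3 -145.8   59.1] col [125  75  44]
0.15
```

```bash
cat > rail.py <<'E'
from h import *
import sys
def fit(fn,cam='top'):
    z=np.load('pics/%s.npz'%fn); im,d=z['im'].astype(int),z['d']
    vv,uu=np.mgrid[0:480,0:640]
    W=world(cam,d,uu.ravel(),vv.ravel()).reshape(480,640,3)
    m=(abs(W[...,2]-0.0616)<0.004)&(im[...,0]-im[...,2]>25)&(W[...,0]>.4)&(W[...,0]<.65)&(W[...,1]<0.05)&(W[...,1]>-.33)
    p=W[m]
    # optimise pose: template of beam edges. use iterative approach
    th=np.radians(5.5)
    for _ in range(10):
        ex=np.array([np.cos(th),np.sin(th)]); ey=np.array([-np.sin(th),np.cos(th)])
        a=p[:,:2]@ex; b=p[:,:2]@ey
        bins=np.linspace(b.min()+.004,b.max()-.004,45)
        bb=[];aa=[];lo=[]
        for i in range(44):
            k=(b>bins[i])&(b<bins[i+1])
            if k.sum()>2:
                bb.append((bins[i]+bins[i+1])/2); aa.append(a[k].max()); lo.append(a[k].min())
        bb=np.array(bb);aa=np.array(aa);lo=np.array(lo)
        c=np.polyfit(bb,aa,1); r=aa-np.polyval(c,bb); k=abs(r)<.003; c=np.polyfit(bb[k],aa[k],1)
        th-=np.arctan(c[0])
        c2=np.polyfit(bb,lo,1)
    lev=np.median(aa)
    O=ex*(lev-.038+.0005)+ey*(b.min()+b.max())/2
    print('th',np.degrees(th),'origin',O,'len',b.max()-b.min(),'width',lev-np.median(lo),'z',np.median(p[:,2]), 'slope lo',c2[0])
    return th,O,W,im
if __name__=='__main__':
    th,O,W,im=fit(sys.argv[1],sys.argv[2])
    ex=np.array([np.cos(th),np.sin(th)]); ey=np.array([-np.sin(th),np.cos(th)])
    q=np.stack([(W[...,:2]-O)@ex,(W[...,:2]-O)@ey],-1)*1000
    def st(m,n): print(n,m.sum(),np.round(q[m].min(0),1),np.round(q[m].max(0),1),np.round(q[m].mean(0),1))
    z=W[...,2]
    st((z>.078)&(z<.09)&(q[...,0]>40)&(q[...,0]<130)&(abs(q[...,1])<140),'paddle')
    st((z>.02)&(z<.1)&(q[...,0]<-55)&(q[...,0]>-130)&(abs(q[...,1])<70),'nut')
E
python3 rail.py top0 top; python3 rail.py side0 side
```

```text
th 5.8330132454615535 origin [ 0.53057686 -0.13807712] len 0.30264280431313556 width 0.07567186629159078 z 0.06166612170301844 slope lo -0.007430725596604457
paddle 80 [85.4 65.1] [ 98.  102.8] [91.8 84.3]
nut 232 [-99.6 -38.4] [-56.3  37.5] [-82.8   2.6]
th 5.659017812580512 origin [ 0.53203616 -0.13905327] len 0.30193794131218 width 0.07821055341761735 z 0.060737238198599275 slope lo -0.004831365965936909
paddle 41 [81.  63.2] [ 96.4 101.5] [89.2 80.9]
nut 346 [-101.3  -39.4] [-55.1  35.4] [-87.2  -5.4]
```

```bash
cat > plan.py <<'E'
import sys
from cell import *
import numpy as np
# usage: plan.py x y z zangle_deg nrows  (z-angle: world heading of tool z axis)
def plan(x,y,z,a,n,dec=4):
    s=sense(); p=np.array(s['tcp_pos']); R=np.array(s['ee_rot'])
    a0=np.arctan2(R[1,2],R[0,2]); t=np.radians(a); dt=(t-a0+np.pi)%(2*np.pi)-np.pi
    rows=[]; c=p.copy(); h=a0
    for i in range(n):
        tgt=p+(np.array([x,y,z])-p)*(i+1)/n
        X=np.array([np.sin(h),-np.cos(h),0]);Y=np.array([0,0,-1]);Z=np.array([np.cos(h),np.sin(h),0])
        e=tgt-c; r=[round(float(e@v),dec) for v in(X,Y,Z)]; tr=round(-dt/n,4)
        c=c+r[0]*X+r[1]*Y+r[2]*Z; h-=tr; rows.append(r+[tr])
    for i in range(0,n,10): print([v for r in rows[i:i+10] for v in r])
    m=np.array(rows); print('max shift',np.linalg.norm(m[:,:3],axis=1).max(),'turn',abs(m[:,3]).max(),'from',np.round(p,4),np.degrees(a0).round(2))
if __name__=='__main__':
    v=[float(k) for k in sys.argv[1:]]; plan(*v[:4],int(v[4]))
E
python3 plan.py 0.612 -0.046 0.18 5.75 20
```

```text
[0.0294, 0.0023, -0.0176, np.float64(0.0555), 0.0304, 0.0023, -0.0159, np.float64(0.0555), 0.0312, 0.0023, -0.0142, np.float64(0.0555), 0.032, 0.0023, -0.0125, np.float64(0.0555), 0.0326, 0.0024, -0.0106, np.float64(0.0555), 0.0331, 0.0023, -0.0089, np.float64(0.0555), 0.0336, 0.0023, -0.007, np.float64(0.0555), 0.0339, 0.0023, -0.0051, np.float64(0.0555), 0.0341, 0.0023, -0.0032, np.float64(0.0555), 0.0343, 0.0023, -0.0014, np.float64(0.0555)]
[0.0343, 0.0023, 0.0006, np.float64(0.0555), 0.0342, 0.0023, 0.0025, np.float64(0.0555), 0.034, 0.0023, 0.0044, np.float64(0.0555), 0.0337, 0.0024, 0.0062, np.float64(0.0555), 0.0334, 0.0023, 0.0081, np.float64(0.0555), 0.0328, 0.0023, 0.01, np.float64(0.0555), 0.0322, 0.0023, 0.0117, np.float64(0.0555), 0.0315, 0.0023, 0.0135, np.float64(0.0555), 0.0307, 0.0023, 0.0153, np.float64(0.0555), 0.0299, 0.0023, 0.0169, np.float64(0.0555)]
max shift 0.03444502866888051 turn 0.0555 from [0.1852 0.4909 0.2262] 69.33
```

carry_out(steps=[0.029,0.002,-0.018,0.055,0.03,0.002,-0.016,0.055,0.031,0.002,-0.014,0.055,0.032,0.002,-0.012,0.055,0.033,0.002,-0.011,0.055,0.033,0.002,-0.009,0.055,0.034,0.002,-0.007,0.055,0.034,0.002,-0.005,0.055,0.034,0.002,-0.003,0.055,0.034,0.002,-0.001,0.055], jaw=0.5)

```text
clock: 0.98
tcp_pos: [0.3998, 0.2221, 0.2066]
ee_rot: [[0.611, -0.0, 0.792], [-0.792, 0.0, 0.611], [-0.0, -1.0, -0.0]]
contact_force: [1.1, 0.9, -0.9]
grip_width: 0.5
```

carry_out(steps=[0.034,0.002,0.001,0.055,0.034,0.002,0.003,0.055,0.034,0.002,0.004,0.055,0.034,0.002,0.006,0.055,0.033,0.002,0.008,0.055,0.033,0.002,0.01,0.055,0.032,0.002,0.012,0.055,0.031,0.002,0.014,0.055,0.031,0.002,0.015,0.055,0.03,0.002,0.017,0.055])

```text
clock: 1.82
tcp_pos: [0.6155, -0.0438, 0.1862]
ee_rot: [[0.107, -0.001, 0.994], [-0.994, 0.0, 0.107], [-0.0, -1.0, -0.001]]
contact_force: [0.7, -0.2, -0.3]
grip_width: 0.497
```

```bash
sed -i 's/tr=round(-dt\/n,4)/tr=round(float(-dt\/n),4)/' plan.py; python3 - <<'E'
from h import *
im,d=shot('wrist','w1'); s=sense(); print(s['tcp_pos'],s['ee_rot'],s['contact_force'],s['grip_width'],s['clock'])
shot('top','t1')
E
```

```text
[ 0.61866074 -0.04911936  0.18528222] [[ 0.10012469  0.0017563   0.99497335]
 [-0.99497079 -0.00269771  0.10012919]
 [ 0.00286001 -0.99999482  0.00147736]] [-0.11442901 -3.65210431 -0.27546125] 0.49879810382871886 1.8667
```

View pics/w1.png

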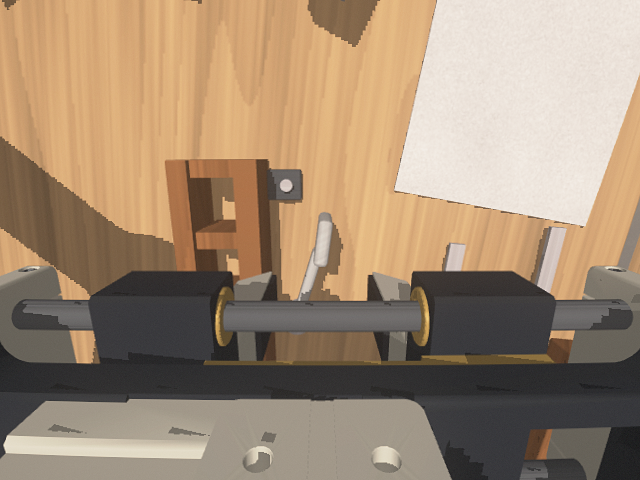

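```bash
cat >> h.py <<'E'
def Twrist(p,R):
    T=np.eye(4);T[:3,:3]=np.array(R);T[:3,3]=p
    return T@np.array(camera_params('wrist')['hand_eye'])
def wristW(fn):
    z=np.load('pics/%s.npz'%fn); vv,uu=np.mgrid[0:480,0:640]
    return z['im'],world('wrist',z['d'],uu.ravel(),vv.ravel(),Twrist(z['p'],z['R'])).reshape(480,640,3)
TH=np.radians(5.75);O=np.array([.531,-.1385])
def torail(P):
    P=np.asarray(P);d=P[...,:2]-O
    return np.stack([d@[np.cos(TH),np.sin(TH)],d@[-np.sin(TH),np.cos(TH)],P[...,2]],-1)
def toworld(x,y): return O+np.array([x*np.cos(TH)-y*np.sin(TH),x*np.sin(TH)+y*np.cos(TH)])
E
python3 - <<'E'
from h import *
im,W=wristW('w1'); q=torail(W)*1000
s=sense(); print('tcp rail',torail(s['tcp_pos']))
for u,v in[(325,215),(323,230),(321,245),(319,262),(310,285),(287,185),(266,200),(266,165),(165,165),(240,165)]: print(u,v,q[v,u].round(1))
m=(q[...,2]>76)&(q[...,2]<90)&(q[...,0]>60); print(m.sum(),q[m].min(0),q[m].max(0),q[m].mean(0))
E
python3 rail.py t1 top
```

```text
tcp rail [0.09457746 0.08290425 0.18516756]
325 215 [ 96.3 103.2  54.3]
323 230 [94.5 95.8 81.9]
321 245 [93.  83.5 82.7]
319 262 [91.5 69.1 83.1]
310 285 [82.9 36.9 53. ]
287 185 [ 59.5 126.   16.3]
266 200 [ 38.4 111.2  15.6]
266 165 [ 38.2 144.7   7.7]
165 165 [-36.9 145.9  62.4]
240 165 [ 25.4 145.9  61.3]
668 [86.40510503 64.39632745 76.10749757] [101.85812264 103.4054082   84.29947557] [94.16870044 84.85520424 81.55578452]
th 24.376152743088504 origin [ 0.52582809 -0.20468223] len 0.1882855995426056 width 0.0648570961023971 z 0.06175529907499677 slope lo 0.22140686239284427Traceback (most recent call last):
  File "rail.py", line 34, in <module>
    st((z>.078)&(z<.09)&(q[...,0]>40)&(q[...,0]<130)&(abs(q[...,1])<140),'paddle')
    ~~^^^^^^^^^^^^^^^^^^^^^^^^^^^^^^^^^^^^^^^^^^^^^^^^^^^^^^^^^^^^^^^^^^^^^^^^^^^^
  File "rail.py", line 32, in st
    def st(m,n): print(n,m.sum(),np.round(q[m].min(0),1),np.round(q[m].max(0),1),np.round(q[m].mean(0),1))
                                          ~~~~~~~~^^^
    return umr_minimum(a, axis, None, out, keepdims, initial, where)
ValueError: zero-size array to reduction operation minimum which has no identity
```

carry_out(steps=[-0.001,0.02,-0.001,0.055,0,0.025,0,0.055,0,0.025,0,0,0,0.025,0,0,0,0.02,0,0,0,0.012,0,0,0,0.003,0,0,0,0,0,0,0,0,0,0], jaw=0.4)

```text
clock: 2.67
tcp_pos: [0.6145, -0.0413, 0.0578]
ee_rot: [[0.0, 0.002, 1.0], [-1.0, -0.0, 0.0], [0.0, -1.0, 0.002]]
contact_force: [-0.4, -0.1, 0.5]
grip_width: 0.398
```

carry_out(steps=[0,0,0,0,0,0,0,0,0,0,0,0,0,0,0,0,0,0,0,0,0,0,0,0,0,0,0,0], jaw=0, grip_force=15)

```text
clock: 3.25
tcp_pos: [0.6143, -0.0414, 0.0573]
ee_rot: [[0.0, 0.001, 1.0], [-1.0, -0.0, 0.0], [0.0, -1.0, 0.001]]
contact_force: [-0.2, 0.1, 2.9]
grip_width: 0.131
```

carry_out(steps=[0.0018,0,0.0088,0.1,0.0018,0,0.0088,0.1,0.0018,0,0.0088,0.1,0.0018,0,0.0088,0.1,0.0018,0,0.0088,0.1])

```text
clock: 3.67
tcp_pos: [0.6552, -0.0593, 0.0573]
ee_rot: [[-0.483, 0.0, 0.875], [-0.875, -0.001, -0.483], [0.0, -1.0, 0.001]]
contact_force: [-2.8, -1.3, 6.1]
grip_width: 0.127
```

carry_out(steps=[0.0018,0,0.0088,0.1,0.0018,0,0.0088,0.1,0.0018,0,0.0088,0.1,0.0018,0,0.0088,0.1])

```text
clock: 4.0
tcp_pos: [0.6772, -0.0868, 0.0573]
ee_rot: [[-0.786, -0.003, 0.618], [-0.618, -0.001, -0.786], [0.003, -1.0, -0.001]]
contact_force: [-9.1, -2.6, 9.3]
grip_width: 0.128
```

carry_out(steps=[0.003,0,0.0085,0.1,0.003,0,0.0085,0.1,0.003,0,0.0085,0.1,0.0025,0,0.0085,0.1,0.0025,0,0.0085,0.1,0.0018,0,0.005,0.06,0,0,0,0])

```text
clock: 4.58
tcp_pos: [0.6852, -0.1357, 0.0574]
ee_rot: [[-0.994, 0.003, 0.107], [-0.107, -0.0, -0.994], [-0.003, -1.0, 0.001]]
contact_force: [4.3, -1.9, 2.9]
grip_width: 0.13
```

carry_out(steps=[0,0,0,0,0,0,0,0,0,0,0,0,0,-0.015,0,0,0,-0.03,0,0,0,-0.03,0,0,0,-0.03,0,0], jaw=0.4)

```text
clock: 5.17
tcp_pos: [0.6834, -0.1344, 0.1621]
ee_rot: [[-0.994, -0.002, 0.111], [-0.111, 0.001, -0.994], [0.002, -1.0, -0.001]]
contact_force: [0.7, -0.7, -0.2]
grip_width: 0.401
```

```bash
python3 plan.py 0.50 0.1 0.2 -20 10; 
```

```text
[0.0156, -0.0038, -0.0253, -0.111, 0.0127, -0.0038, -0.027, -0.111, 0.0097, -0.0038, -0.0281, -0.111, 0.0065, -0.0037, -0.0291, -0.111, 0.0032, -0.0038, -0.0295, -0.111, -0.0001, -0.0038, -0.0298, -0.111, -0.0034, -0.0038, -0.0296, -0.111, -0.0066, -0.0038, -0.029, -0.111, -0.0098, -0.0038, -0.0281, -0.111, -0.0129, -0.0038, -0.0268, -0.111]
max shift 0.03007873002638243 turn 0.111 from [ 0.6834 -0.1344  0.1621] -83.61
```

carry_out(steps=[0.016,-0.004,-0.025,-0.11,0.013,-0.004,-0.027,-0.11,0.01,-0.004,-0.028,-0.11,0.006,-0.004,-0.029,-0.11,0.003,-0.004,-0.029,-0.11,0,-0.004,-0.03,-0.11,-0.003,-0.004,-0.03,-0.11,-0.007,-0.004,-0.029,-0.11,-0.01,-0.004,-0.028,-0.11,-0.013,-0.004,-0.027,-0.11], jaw=0.78)

```text
clock: 6.0
tcp_pos: [0.5, 0.1015, 0.2017]
ee_rot: [[-0.347, -0.001, 0.938], [-0.938, -0.0, -0.347], [0.0, -1.0, -0.001]]
contact_force: [0.7, 0.5, -0.7]
grip_width: 0.779
```

```bash
python3 - <<'E'
from h import *
im,d=shot('top','t2'); print(sense()['tcp_pos'],sense()['ee_rot'])
cv2.imwrite('pics/c3.png',cv2.resize(im[170:320,300:500,::-1],(800,600),interpolation=cv2.INTER_CUBIC))
E
python3 meas.py top t2
python3 rail.py t2 top
```

```text
[0.49696685 0.1052886  0.20245589] [[-0.33798425 -0.00277437  0.94114768]
 [-0.94115111  0.00217542 -0.33797907]
 [-0.00110971 -0.99999379 -0.00334636]]
pix [375. 237.] n 3224 ctr [ 579.1 -132.7] wh [230.4 302.4] long axis deg -83.7 zmed 0.0614 mean [ 534.  -137.4   60.9] col [96 68 46]
pix [147. 199.] n 305 ctr [624.8 401.6] wh [70.2 36.5] long axis deg 0.3 zmed 0.0633 mean [624.3 405.6  62.8] col [175  92  35]
pix [183. 202.] n 401 ctr [616.6 315.1] wh [48.4 55.5] long axis deg -69.6 zmed 0.0636 mean [616.6 317.4  63.3] col [77 51 35]
pix [177. 275.] n 496 ctr [444.2 326.5] wh [46.8 56.7] long axis deg -74.8 zmed 0.0636 mean [443.8 325.   63.2] col [80 53 36]
pix [221. 271.] n 217 ctr [451.6 217. ] wh [34.4 44. ] long axis deg -7.7 zmed 0.064 mean [452.9 219.9  63.9] col [79 52 36]
pix [178. 322.] n 308 ctr [336.3 315.8] wh [34.  54.7] long axis deg -8.8 zmed 0.0638 mean [334.9 317.2  63.8] col [ 49  82 149]
6.05
th 6.246407632931295 origin [ 0.53051935 -0.13800069] len 0.30237261446673774 width 0.08188821196375107 z 0.0617624340493691 slope lo 0.0022118833834624593
paddle 4 [126.7 -15.5] [129.2  -8.4] [128.3 -11. ]
nut 232 [-103.7  -36.6] [-56.2  38.9] [-86.5   4.4]
```

View pics/t2.png

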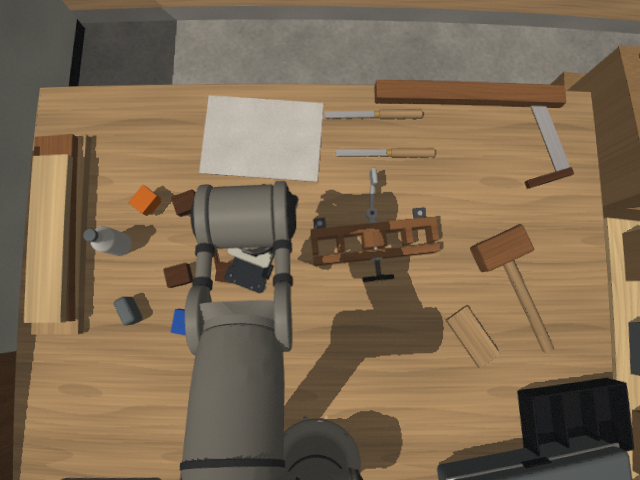

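```bash
cat > reg.py <<'E'
from h import *
from scipy.optimize import minimize, differential_evolution
import sys
def rays(cam):
    c=camera_params(cam);K=np.array(c['camera_matrix']);D=np.array(c['dist']);T=np.array(c['cam_to_world'])
    vv,uu=np.mgrid[0:480,0:640]
    u=cv2.undistortPoints(np.stack([uu.ravel(),vv.ravel()],-1).astype(float).reshape(-1,1,2),K,D).reshape(-1,2)
    r=np.stack([u[:,0],-u[:,1],-np.ones(len(u))],-1)@T[:3,:3].T
    return r,T[:3,3]
def plane(cam,h):
    r,o=rays(cam); t=(h-o[2])/r[:,2]; return (o+r*t[:,None])[:,:2].reshape(480,640,2)
sig=lambda t:1/(1+np.exp(-np.clip(t/.0008,-40,40)))
box=lambda x,y,x0,x1,y0,y1: sig(x-x0)*sig(x1-x)*sig(y-y0)*sig(y1-y)
def reg_rail(fn,cam):
    z=np.load('pics/%s.npz'%fn); im,d=z['im'].astype(int),z['d']
    vv,uu=np.mgrid[0:480,0:640]
    W=world(cam,d,uu.ravel(),vv.ravel()).reshape(480,640,3)
    G=plane(cam,.062)
    m=(abs(W[...,2]-np.median(W[...,2][(abs(W[...,2]-.061)<.004)&(abs(W[...,0]-.53)<.06)&(abs(W[...,1]+.138)<.15)]))<.0035)&(im[...,0]-im[...,2]>18)
    roi=(abs(G[...,0]-.53)<.075)&(abs(G[...,1]+.138)<.18)
    g=G[roi];lab=m[roi].astype(float)
    def model(p):
        th,ox,oy,j=p; dx=g[:,0]-ox;dy=g[:,1]-oy
        x=dx*np.cos(th)+dy*np.sin(th);y=-dx*np.sin(th)+dy*np.cos(th)
        b=box(x,y,-.018,.038,-.15,.15)
        for yc in(-.112,-.05,.05,.112): b=b*(1-box(x,y,-.03,.019,yc-.0235,yc+.0235))
        return np.maximum(b,box(x,y,-.018-j-.018,-.018-j,-.15,.15))
    f=lambda p:((model(p)-lab)**2).sum()
    r=differential_evolution(f,[(.05,.15),(.515,.545),(-.153,-.123),(0,.009)],seed=1,tol=1e-6,maxiter=60,popsize=10)
    print(fn,'th',np.degrees(r.x[0]).round(2),'O',r.x[1:3].round(4),'jawgap',r.x[3].round(4),'cost',r.fun,lab.sum())
def reg_blocks(fn,cam,guess):
    z=np.load('pics/%s.npz'%fn); im,d=z['im'].astype(int),z['d']
    vv,uu=np.mgrid[0:480,0:640]
    W=world(cam,d,uu.ravel(),vv.ravel()).reshape(480,640,3); G=plane(cam,.064)
    for (gx,gy,ga) in guess:
        roi=(np.hypot(G[...,0]-gx,G[...,1]-gy)<.055)
        k=roi&(W[...,2]>.058)&(W[...,2]<.070); lab=(roi&(abs(W[...,2]-np.median(W[...,2][k]))<.0025))[roi].astype(float); g=G[roi]
        def f(p):
            dx=g[:,0]-p[0];dy=g[:,1]-p[1];x=dx*np.cos(p[2])+dy*np.sin(p[2]);y=-dx*np.sin(p[2])+dy*np.cos(p[2])
            return ((box(x,y,-.023,.023,-.028,.028)-lab)**2).sum()
        a=np.radians(ga)
        r=differential_evolution(f,[(gx-.015,gx+.015),(gy-.015,gy+.015),(a-.35,a+.35)],seed=1,tol=1e-6,maxiter=60,popsize=10)
        print(fn,'block',r.x[:2].round(4),'heading',np.degrees(r.x[2]).round(1),'cost',round(r.fun,1),lab.sum())
if __name__=='__main__':
    for fn,c in(('top0','top'),('t2','top'),('side0','side')): reg_rail(fn,c)
    B=[(.617,.314,20),(.602,.187,-20),(.444,.326,15),(.450,.205,-7)]
    for fn,c in(('top0','top'),('side0','side')): reg_blocks(fn,c,B)
E
python3 reg.py
```

```text
top0 th 6.21 O [ 0.53   -0.1371] jawgap 0.0025 cost 347.76154145014414 2578.0
t2 th 6.18 O [ 0.53  -0.137] jawgap 0.0085 cost 326.884643880307 2576.0
side0 th 6.24 O [ 0.5289 -0.1408] jawgap 0.0027 cost 256.49932588995523 1878.0
top0 block [0.6164 0.3143] heading 21.6 cost 85.3 357.0
top0 block [0.6024 0.1867] heading -20.6 cost 105.7 349.0
top0 block [0.4441 0.3259] heading 15.6 cost 88.5 387.0
top0 block [0.4502 0.2056] heading -6.6 cost 102.7 372.0
side0 block [0.6141 0.3096] heading 19.1 cost 29.8 119.0
side0 block [0.5998 0.1829] heading -19.4 cost 16.5 149.0
side0 block [0.4408 0.3213] heading 14.4 cost 24.5 148.0
side0 block [0.4478 0.2018] heading -7.2 cost 16.9 182.0
```

```bash
sed -i 's/^TH=.*/TH=np.radians(6.2);O=np.array([.530,-.137])/' h.py; python3 plan.py 0.6024 0.1867 0.16 -20.6 5
```

```text
[-0.0225, 0.0085, 0.0143, 0.003, -0.0224, 0.0085, 0.0143, 0.003, -0.0226, 0.0085, 0.0142, 0.003, -0.0226, 0.0085, 0.0142, 0.003, -0.0226, 0.0085, 0.014, 0.003]
max shift 0.0280116047380367 turn 0.003 from [0.497  0.1053 0.2025] -19.75
```

carry_out(steps=[-0.0225,0.008,0.014,0.003,-0.0225,0.008,0.014,0.003,-0.0225,0.008,0.0145,0.003,-0.0225,0.008,0.0145,0.003,-0.0225,0.008,0.014,0.003,0,0,0,0,0,0,0,0])

```text
clock: 6.63
tcp_pos: [0.6077, 0.1805, 0.16]
ee_rot: [[-0.365, -0.003, 0.931], [-0.931, -0.001, -0.365], [0.002, -1.0, -0.002]]
contact_force: [0.0, -0.3, 1.8]
grip_width: 0.783
```

```bash
python3 - <<'E'
from h import *
im,d=shot('wrist','w2');s=sense(); print(s['tcp_pos'],np.degrees(np.arctan2(s['ee_rot'][1,2],s['ee_rot'][0,2])))
im,W=wristW('w2')
m=(abs(W[...,2]-.064)<.004)&(im[...,0]<140)&(np.hypot(W[...,0]-.602,W[...,1]-.187)<.06)
n,l,st,c=cv2.connectedComponentsWithStats(m.astype(np.uint8)); i=1+st[1:,4].argmax()
print(st[i],cv2.minAreaRect((W[l==i][:,:2]*1000).astype(np.float32)),np.median(W[l==i][:,2]))
E
```

```text
[0.60737896 0.17999503 0.16085559] -21.447600686927366
[ 286  202   59   69 3939] ((604.6026000976562, 187.7836456298828), (55.60796356201172, 45.428401947021484), 69.03194427490234) 0.06346475441821098
```

View pics/w2.png

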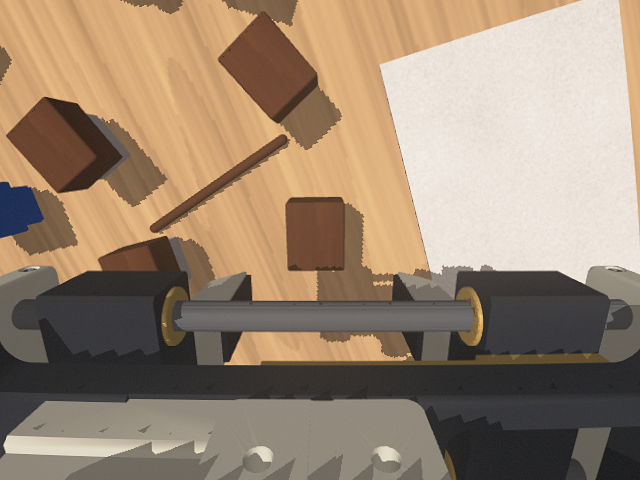

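carry_out(steps=[-0.003,0.02,-0.003,0,-0.0032,0.025,-0.0025,0,0,0.025,0,0,0,0.025,0,0,0,0.02,0,0,0,0.009,0,0,0,0,0,0])

```text
clock: 7.27
tcp_pos: [0.6035, 0.187, 0.0363]
ee_rot: [[-0.367, -0.004, 0.93], [-0.93, -0.001, -0.367], [0.002, -1.0, -0.003]]
contact_force: [-0.3, -0.0, -0.4]
grip_width: 0.782
```

carry_out(steps=[0,0,0,0,0,0,0,0,0,0,0,0,0,0,0,0,0,0,0,0,0,0,0,0], jaw=0, grip_force=30)

```text
clock: 7.77
tcp_pos: [0.6057, 0.1881, 0.039]
ee_rot: [[-0.366, 0.002, 0.931], [-0.931, 0.0, -0.366], [-0.001, -1.0, 0.001]]
contact_force: [-1.5, 0.1, 6.2]
grip_width: 0.502
```

```bash
python3 - <<'E'
from h import *
from plan import plan
w=toworld(-.003,-.112); print(w)
plan(0.6057,0.188,0.165,-15,4)
plan(w[0]+.001,w[1],.165,6.2,14)
E
```

```text
[ 0.53911347 -0.24866891]
[0.0, -0.0315, 0.0, -0.0283, 0.0001, -0.0315, 0.0, -0.0283, -0.0, -0.0315, 0.0, -0.0283, 0.0, -0.0315, 0.0, -0.0283]
max shift 0.03150015872975881 turn 0.0283 from [0.6057 0.1881 0.039 ] -21.48
[0.0307, -0.009, 0.0071, -0.0345, 0.031, -0.009, 0.006, -0.0345, 0.0312, -0.009, 0.0049, -0.0345, 0.0313, -0.009, 0.0038, -0.0345, 0.0314, -0.009, 0.0028, -0.0345, 0.0315, -0.009, 0.0017, -0.0345, 0.0316, -0.009, 0.0006, -0.0345, 0.0315, -0.009, -0.0005, -0.0345, 0.0315, -0.009, -0.0016, -0.0345, 0.0315, -0.009, -0.0027, -0.0345]
[0.0313, -0.009, -0.0037, -0.0345, 0.0312, -0.009, -0.0048, -0.0345, 0.0309, -0.009, -0.0059, -0.0345, 0.0308, -0.009, -0.007, -0.0345]
max shift 0.03287156826194942 turn 0.0345 from [0.6057 0.1881 0.039 ] -21.48
```

carry_out(steps=[0,-0.01,0,0,0,-0.03,0,0,0,-0.03,0,0,0,-0.03,0,0,0,-0.026,0,0])

```text
clock: 8.18
tcp_pos: [0.6052, 0.1879, 0.1659]
ee_rot: [[-0.366, 0.001, 0.931], [-0.931, 0.0, -0.366], [-0.0, -1.0, 0.001]]
contact_force: [0.4, 0.1, -2.1]
grip_width: 0.501
```

carry_out(steps=[0.031,0,0.007,-0.034,0.031,0,0.006,-0.034,0.031,0,0.005,-0.034,0.031,0,0.004,-0.034,0.031,0,0.003,-0.034,0.031,0,0.002,-0.034,0.032,0,0.001,-0.034,0.032,0,0,-0.034,0.032,0,-0.002,-0.034,0.031,0,-0.003,-0.034])

```text
clock: 9.02
tcp_pos: [0.5579, -0.1256, 0.1639]
ee_rot: [[-0.033, -0.0, 0.999], [-0.999, 0.0, -0.033], [-0.0, -1.0, -0.0]]
contact_force: [0.2, 0.7, -2.6]
grip_width: 0.499
```

carry_out(steps=[0.031,0,-0.004,-0.034,0.031,0,-0.005,-0.034,0.031,0,-0.006,-0.034,0.031,0,-0.007,-0.034,0,0,0,0,0,0,0,0])

```text
clock: 9.52
tcp_pos: [0.5379, -0.25, 0.1636]
ee_rot: [[0.097, -0.0, 0.995], [-0.995, 0.0, 0.097], [-0.001, -1.0, -0.0]]
contact_force: [0.1, 1.0, -2.8]
grip_width: 0.497
```

```bash
python3 - <<'E'
from h import *
im,d=shot('wrist','w3');s=sense(); print(s['tcp_pos'],s['ee_rot'],s['grip_width'])
im,d=shot('top','t3')
E
```

```text
[ 0.53814078 -0.24857979  0.16355564] [[ 9.89780080e-02 -5.96341800e-04  9.95089442e-01]
 [-9.95089085e-01  9.78954994e-04  9.89785591e-02]
 [-1.03317283e-03 -9.99999343e-01 -4.96518200e-04]] 0.49812664459807543
```

View pics/w3.png

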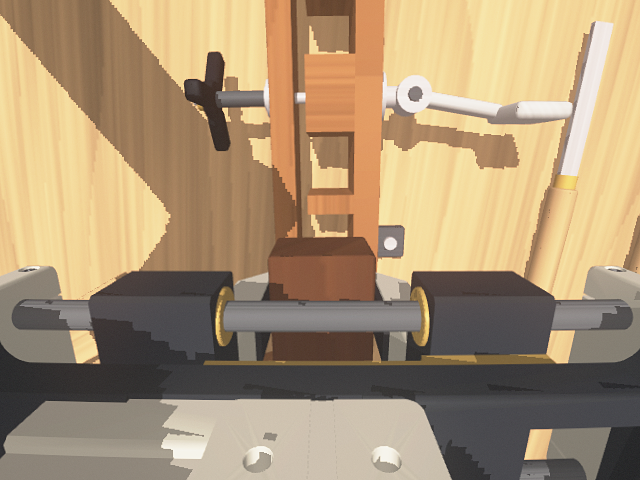

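```bash
cat > regw.py <<'E'
from h import *
from reg import box,sig
from scipy.optimize import differential_evolution
import sys
def run(fn,vmax=232,ylo=-.2,yhi=.2,filled=(),pr=True):
    z=np.load('pics/%s.npz'%fn); im,d,p,R=z['im'].astype(int),z['d'],z['p'],z['R']
    im_,W=wristW(fn)
    T=Twrist(p,R); c=camera_params('wrist');K=np.array(c['camera_matrix']);D=np.array(c['dist'])
    vv,uu=np.mgrid[0:480,0:640]
    u=cv2.undistortPoints(np.stack([uu.ravel(),vv.ravel()],-1).astype(float).reshape(-1,1,2),K,D).reshape(-1,2)
    r=np.stack([u[:,0],-u[:,1],-np.ones(len(u))],-1)@T[:3,:3].T; o=T[:3,3]
    G=(o+r*((.062-o[2])/r[:,2])[:,None])[:,:2].reshape(480,640,2)
    q=torail(np.dstack([G,np.zeros((480,640))]))
    roi=(vv<vmax)&(abs(q[...,0])<.075)&(q[...,1]>ylo)&(q[...,1]<yhi)
    m=(abs(W[...,2]-.0615)<.005)&(im[...,0]-im[...,2]>25)
    g=G[roi];lab=m[roi].astype(float)
    if len(g)>12000: s=slice(None,None,len(g)//12000+1); g=g[s];lab=lab[s]
    def f(pp):
        th,ox,oy,j=pp; dx=g[:,0]-ox;dy=g[:,1]-oy
        x=dx*np.cos(th)+dy*np.sin(th);y=-dx*np.sin(th)+dy*np.cos(th)
        b=box(x,y,-.018,.038,-.15,.15)
        for yc in(-.112,-.05,.05,.112): b=b*(1-box(x,y,-.03,.019,yc-.0235,yc+.0235))
        b=np.maximum(b,box(x,y,-.036-j,-.018-j,-.15,.15))
        w=1.
        for yc in filled: w=w*(1-box(x,y,-.06,.06,yc-.04,yc+.04))
        return (w*(b-lab)**2).sum()
    r=differential_evolution(f,[(TH-.04,TH+.04),(O[0]-.012,O[0]+.012),(O[1]-.012,O[1]+.012),(0,.01)],seed=1,tol=1e-6,maxiter=80,popsize=10)
    print(fn,'th',np.degrees(r.x[0]).round(2),'O',r.x[1:3].round(4),'jaw',r.x[3].round(4),'cost',round(r.fun,1),len(g),lab.sum())
    return r.x,W,im
if __name__=='__main__':
    run(sys.argv[1],int(sys.argv[2]))
E
python3 regw.py w3 232
python3 - <<'E'
from h import *
im,W=wristW('w3'); 
z=np.load('pics/w3.npz');L=(W-z['p'])@z['R']   # tool coords
for v in (236,238,240,242,246,250,254,256,258,262,270): print(v,[L[v,u].round(4).tolist() for u in (290,325,360)])
E
```

```text
w3 th 6.04 O [ 0.5324 -0.1381] jaw 0.0079 cost 158.6 11801 4238.0
236 [[-0.0055, 0.1022, -0.0253], [0.0093, 0.1644, 0.0033], [-0.0054, 0.1025, 0.0308]]
238 [[-0.0269, 0.0078, -0.016], [-0.0272, 0.0065, 0.0018], [-0.0273, 0.0062, 0.0195]]
240 [[-0.0269, 0.0034, -0.0156], [-0.0272, 0.0023, 0.0018], [-0.0273, 0.002, 0.0191]]
242 [[-0.0272, -0.0015, -0.0152], [-0.0273, -0.0022, 0.0017], [-0.0272, -0.0018, 0.0186]]
246 [[-0.0272, -0.0092, -0.0145], [-0.0269, -0.0078, 0.0017], [-0.0274, -0.0098, 0.0177]]
250 [[-0.0271, -0.0155, -0.0139], [-0.0271, -0.0156, 0.0016], [-0.0274, -0.0168, 0.017]]
254 [[-0.0267, -0.0205, -0.0134], [-0.0273, -0.0226, 0.0016], [-0.0274, -0.0228, 0.0163]]
256 [[-0.0269, -0.0239, -0.0131], [-0.0267, -0.0234, 0.0016], [-0.0267, -0.0233, 0.0163]]
258 [[-0.0262, -0.0245, -0.0131], [-0.0263, -0.0249, 0.0015], [-0.0265, -0.0255, 0.016]]
262 [[-0.0248, -0.0256, -0.013], [-0.0244, -0.0245, 0.0015], [-0.0245, -0.0247, 0.0162]]
270 [[-0.0212, -0.0254, -0.0131], [-0.0209, -0.0245, 0.0016], [-0.0212, -0.0254, 0.0162]]
```

carry_out(steps=[0.0007,0.01,0.003,-0.006,0,0.02,0,0,0,0.018,0,0,0,0.01,0,0,0,0,0,0,0,0,0,0])

```text
clock: 10.12
tcp_pos: [0.5418, -0.248, 0.1053]
ee_rot: [[0.108, -0.001, 0.994], [-0.994, 0.001, 0.108], [-0.001, -1.0, -0.001]]
contact_force: [0.2, -0.2, -1.4]
grip_width: 0.498
```

```bash
python3 - <<'E'
from h import *
im,d=shot('wrist','w4');s=sense(); print(s['tcp_pos'],s['contact_force'])
E
python3 regw.py w4 225
```

```text
[ 0.54223673 -0.24857186  0.10619896] [-0.37703886 -0.19692155 -1.47488189]
w4 th 6.02 O [ 0.5326 -0.138 ] jaw 0.0079 cost 158.0 11814 4579.0
```

View pics/w4.png

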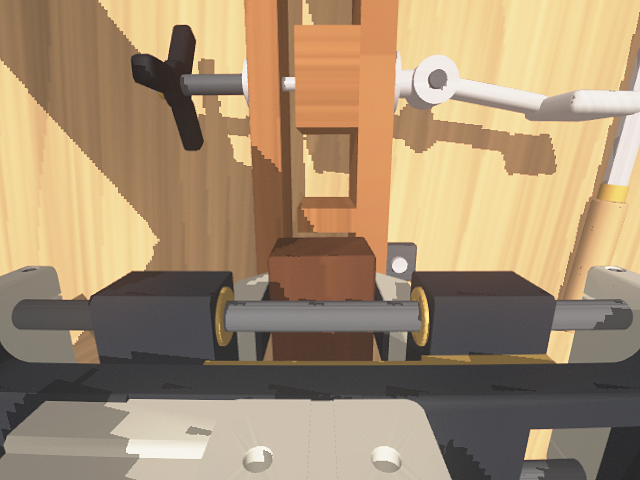

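carry_out(steps=[0.0006,0.003,-0.0007,0,0,0.003,0,0,0,0.003,0,0,0,0.003,0,0,0,0,0,0])

```text
clock: 10.58
tcp_pos: [0.5407, -0.2494, 0.0931]
ee_rot: [[0.107, -0.001, 0.994], [-0.994, 0.001, 0.107], [-0.001, -1.0, -0.001]]
contact_force: [0.6, 0.6, -3.4]
grip_width: 0.502
```

carry_out(steps=[0,0.003,0,0,0,0.003,0,0,0,0.003,0,0,0,0,0,0])

```text
clock: 10.92
tcp_pos: [0.5406, -0.2493, 0.0839]
ee_rot: [[0.107, -0.001, 0.994], [-0.994, 0.001, 0.107], [-0.001, -1.0, -0.001]]
contact_force: [-0.0, -0.2, -2.2]
grip_width: 0.501
```

carry_out(steps=[0,0.003,0,0,0,0.003,0,0,0,0.003,0,0,0,0.002,0,0,0,0,0,0])

```text
clock: 11.33
tcp_pos: [0.5409, -0.2495, 0.0733]
ee_rot: [[0.107, -0.0, 0.994], [-0.994, 0.0, 0.107], [-0.0, -1.0, -0.0]]
contact_force: [-0.2, -1.2, -2.6]
grip_width: 0.499
```

carry_out(steps=[0,0.001,0,0,0,0,0,0])

```text
clock: 11.5
tcp_pos: [0.5411, -0.2496, 0.073]
ee_rot: [[0.107, 0.0, 0.994], [-0.994, -0.0, 0.107], [0.0, -1.0, 0.0]]
contact_force: [-1.6, 0.8, -0.2]
grip_width: 0.499
```

carry_out(steps=[0,0,0,0,0,0,0,0,0,0,0,0,0,-0.02,0,0,0,-0.03,0,0,0,-0.03,0,0,0,-0.02,0,0], jaw=0.7)

```text
clock: 12.08
tcp_pos: [0.5418, -0.25, 0.1757]
ee_rot: [[0.107, 0.003, 0.994], [-0.994, -0.002, 0.107], [0.002, -1.0, 0.003]]
contact_force: [0.6, -0.5, -0.4]
grip_width: 0.698
```

```bash
python3 - <<'E'
from h import *
im,d=shot('top','t4')
E
python3 meas.py top t4; python3 - <<'E'
from reg import *
reg_blocks('t4','top',[(.616,.314,20),(.444,.326,15),(.450,.205,-7)])
from plan import plan
plan(.45,.2,.16,-7,15)
E
```

```text
pix [366. 229.] n 1908 ctr [ 546.7 -118.2] wh [194.7 252.1] long axis deg -44.7 zmed 0.0614 mean [ 553.5 -118.4   60.9] col [124  90  62]
pix [147. 199.] n 310 ctr [625.  401.6] wh [36.6 71.5] long axis deg -0.1 zmed 0.0633 mean [623.9 405.7  62.6] col [176  92  35]
pix [185. 202.] n 477 ctr [616.9 314.7] wh [48.8 55.4] long axis deg -68.4 zmed 0.0633 mean [615.7 313.2  62.8] col [76 50 34]
pix [361. 256.] n 809 ctr [ 481.7 -108.2] wh [ 37.9 232.5] long axis deg -83.8 zmed 0.0617 mean [ 490.1 -105.6   61.2] col [120  83  54]
pix [177. 275.] n 503 ctr [443.8 326.5] wh [46.7 56.8] long axis deg -74.5 zmed 0.0638 mean [443.9 324.7  63.3] col [80 53 36]
pix [228. 272.] n 475 ctr [450.2 205.9] wh [57.4 43.8] long axis deg 83.1 zmed 0.0639 mean [450.  204.6  63.8] col [78 51 35]
pix [183. 322.] n 527 ctr [334.9 308.3] wh [48.5 55.7] long axis deg -9.7 zmed 0.0638 mean [335.2 306.9  63.4] col [ 44  77 144]
pix [234. 334.] n 81 ctr [304.2 190.6] wh [18.2 30.7] long axis deg -53.3 zmed 0.0637 mean [308.1 187.9  63.4] col [ 45  77 141]
12.1333
t4 block [0.6166 0.314 ] heading 21.4 cost 98.4 347.0
t4 block [0.4442 0.3258] heading 15.1 cost 99.8 375.0
t4 block [0.4502 0.2055] heading -7.0 cost 100.7 371.0
[-0.0305, 0.0013, -0.003, 0.0153, -0.0306, 0.0013, -0.0034, 0.0153, -0.0304, 0.0013, -0.0039, 0.0153, -0.0304, 0.0013, -0.0044, 0.0153, -0.0303, 0.0013, -0.0048, 0.0153, -0.0302, 0.0012, -0.0053, 0.0153, -0.0302, 0.0013, -0.0058, 0.0153, -0.03, 0.0013, -0.0062, 0.0153, -0.03, 0.0013, -0.0067, 0.0153, -0.0298, 0.0013, -0.0071, 0.0153]
[-0.0298, 0.0013, -0.0076, 0.0153, -0.0296, 0.0013, -0.008, 0.0153, -0.0295, 0.0013, -0.0085, 0.0153, -0.0294, 0.0013, -0.009, 0.0153, -0.0292, 0.0013, -0.0094, 0.0153]
max shift 0.030815742729974883 turn 0.0153 from [ 0.5433 -0.2509  0.1794] 6.14
```

View pics/t4.png

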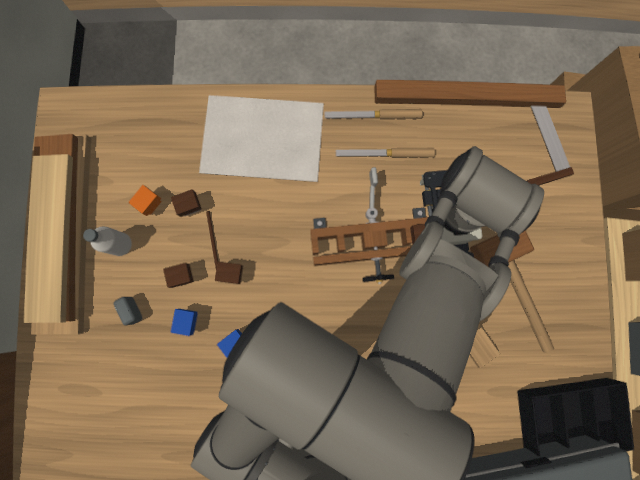

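carry_out(steps=[-0.03,0.001,-0.003,0.015,-0.03,0.001,-0.003,0.015,-0.03,0.001,-0.004,0.015,-0.03,0.001,-0.004,0.015,-0.03,0.001,-0.005,0.015,-0.03,0.001,-0.005,0.015,-0.03,0.001,-0.006,0.015,-0.03,0.001,-0.006,0.015,-0.03,0.001,-0.007,0.015,-0.03,0.001,-0.007,0.015], jaw=0.78)

```text
clock: 12.97
tcp_pos: [0.4788, 0.0499, 0.1628]
ee_rot: [[-0.044, 0.001, 0.999], [-0.999, 0.0, -0.044], [-0.0, -1.0, 0.001]]
contact_force: [1.1, 1.1, 0.1]
grip_width: 0.781
```

carry_out(steps=[-0.03,0.001,-0.007,0.015,-0.03,0.001,-0.008,0.015,-0.03,0.001,-0.008,0.015,-0.029,0.001,-0.009,0.015,-0.029,0.001,-0.009,0.015,0,0,0,0,0,0,0,0])

```text
clock: 13.55
tcp_pos: [0.4487, 0.2004, 0.1576]
ee_rot: [[-0.114, 0.0, 0.993], [-0.993, -0.0, -0.114], [-0.0, -1.0, 0.0]]
contact_force: [0.3, -0.5, -0.1]
grip_width: 0.778
```

```bash
cat > wb.py <<'E'
import sys
from h import *
fn,gx,gy=sys.argv[1],float(sys.argv[2]),float(sys.argv[3])
im,d=shot('wrist',fn);s=[sense() for _ in range(1)][0]
z=np.load('pics/%s.npz'%fn);p,R=z['p'],z['R']
im,W=wristW(fn)
m=(abs(W[...,2]-.064)<.004)&(im[...,0]<140)&(np.hypot(W[...,0]-gx,W[...,1]-gy)<.06)
n,l,st,c=cv2.connectedComponentsWithStats(m.astype(np.uint8)); i=1+st[1:,4].argmax()
r=cv2.minAreaRect((W[l==i][:,:2]*1000).astype(np.float32)); w,h=r[1];a=r[2]
sh=a if w<h else a-90   # short axis heading
sh=(sh+90)%180-90
t=((np.array([r[0][0]/1000,r[0][1]/1000,p[2]])-p)@R)
hd=np.degrees(np.arctan2(R[1,2],R[0,2]))
print('block',np.round(r,1) if False else r,'short heading',round(sh,1),'mean col',im[l==i].mean(0).astype(int),st[i])
print('tcp',p.round(4),'heading',hd.round(2),'-> tool shift x,z',t[0].round(4),t[2].round(4),'turn',np.radians(hd-sh).round(4),'down',round(p[2]-.037,4),'force',np.round(s['contact_force'],1),s['clock'])
E
python3 wb.py w5 .4525 .2057
```

```text
block ((451.734375, 206.08973693847656), (55.6241569519043, 45.28110122680664), 83.17227935791016) short heading -6.8 mean col [126  82  58] [ 296  202   59   70 4014]
tcp [0.4487 0.2004 0.1576] heading -6.57 -> tool shift x,z -0.006 0.0024 turn 0.0045 down 0.1206 force [ 0.   0.3 -0.3] 13.6
```

View pics/w5.png

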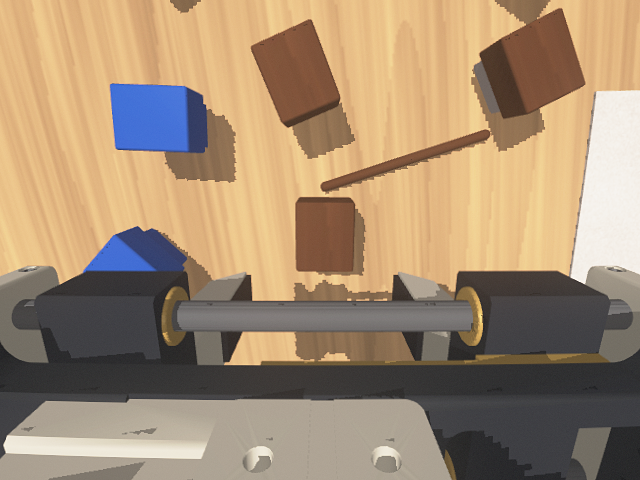

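carry_out(steps=[-0.003,0.02,0.001,0.004,-0.003,0.025,0.0014,0,0,0.025,0,0,0,0.025,0,0,0,0.018,0,0,0,0.008,0,0,0,0,0,0])

```text
clock: 14.18
tcp_pos: [0.4516, 0.2035, 0.0353]
ee_rot: [[-0.123, -0.003, 0.992], [-0.992, -0.001, -0.123], [0.001, -1.0, -0.003]]
contact_force: [-0.2, -1.2, 0.0]
grip_width: 0.778
```

carry_out(steps=[0,0,0,0,0,0,0,0,0,0,0,0,0,0,0,0,0,0,0,0,0,0,0,0], jaw=0, grip_force=30)

```text
clock: 14.68
tcp_pos: [0.4523, 0.2051, 0.0376]
ee_rot: [[-0.121, 0.001, 0.993], [-0.993, 0.0, -0.121], [-0.0, -1.0, 0.001]]
contact_force: [-2.3, 0.0, 6.2]
grip_width: 0.504
```

carry_out(steps=[0,-0.01,0,0,0,-0.03,0,0,0,-0.03,0,0,0,-0.03,0,0,0,-0.026,0,0])

```text
clock: 15.1
tcp_pos: [0.4521, 0.2049, 0.165]
ee_rot: [[-0.122, 0.001, 0.993], [-0.993, 0.0, -0.122], [-0.0, -1.0, 0.001]]
contact_force: [-0.2, 0.1, -4.0]
grip_width: 0.507
```

```bash
cat > go.py <<'E'
import sys
from h import *
from plan import plan
# go.py railx raily z n : plan to socket in wrist frame
O2=np.array([.5325,-.138]);t=np.radians(6.03)
x,y=float(sys.argv[1]),float(sys.argv[2])
w=O2+np.array([x*np.cos(t)-y*np.sin(t),x*np.sin(t)+y*np.cos(t)])
print(w.round(4)); plan(w[0],w[1],float(sys.argv[3]),6.03,int(sys.argv[4]))
E
python3 go.py -.003 -.05 .165 10
```

```text
[ 0.5348 -0.188 ]
[0.038, 0.0, 0.013, -0.0227, 0.0383, 0.0, 0.0121, -0.0227, 0.0385, 0.0, 0.0112, -0.0227, 0.0388, 0.0, 0.0104, -0.0227, 0.039, 0.0, 0.0095, -0.0227, 0.0393, 0.0, 0.0086, -0.0227, 0.0394, 0.0, 0.0077, -0.0227, 0.0396, 0.0, 0.0068, -0.0227, 0.0397, 0.0, 0.0059, -0.0227, 0.0398, 0.0, 0.005, -0.0227]
max shift 0.04022996395722969 turn 0.0227 from [0.4521 0.2049 0.165 ] -6.98
```

carry_out(steps=[0.038,0,0.013,-0.023,0.038,0,0.012,-0.023,0.0385,0,0.011,-0.023,0.039,0,0.0105,-0.0225,0.039,0,0.0095,-0.0225,0.039,0,0.0085,-0.0225,0.0395,0,0.0077,-0.0225,0.0395,0,0.007,-0.0225,0.04,0,0.006,-0.0225,0.04,0,0.005,-0.0225])

```text
clock: 15.93
tcp_pos: [0.5348, -0.19, 0.1631]
ee_rot: [[0.105, -0.0, 0.994], [-0.994, 0.0, 0.105], [-0.0, -1.0, -0.0]]
contact_force: [1.0, 0.7, -2.6]
grip_width: 0.497
```

carry_out(steps=[0,0,0,0,0,0,0,0,0,0,0,0])

```text
clock: 16.18
tcp_pos: [0.5344, -0.1878, 0.1625]
ee_rot: [[0.103, -0.001, 0.995], [-0.995, 0.001, 0.103], [-0.001, -1.0, -0.001]]
contact_force: [0.3, 0.5, -3.2]
grip_width: 0.499
```

```bash
cat > ws.py <<'E'
import sys
from h import *
from regw import run
fn=sys.argv[1]; yt=float(sys.argv[2]); filled=[float(v) for v in sys.argv[3:]]
im,d=shot('wrist',fn)
z=np.load('pics/%s.npz'%fn);p,R=z['p'],z['R']
x,W,im=run(fn,228)
L=(W-p)@R
f=np.median(L[240:254,300:345,0]); top=np.median(L[262:274,300:345,1]); 
off=f+.028
th,ox,oy=x[:3]; 
# target block centre
def tgt(X,Y): return np.array([ox+X*np.cos(th)-Y*np.sin(th),oy+X*np.sin(th)+Y*np.cos(th),p[2]])
T=tgt(-.003,yt)
e=(T-p)@R; hd=np.degrees(np.arctan2(R[1,2],R[0,2]))
print('face',f.round(4),'block off x',off.round(4),'top',top.round(4),'home tcp z',(0.098+top).round(4))
print('tcp',p.round(4),'shift x,z',(e[0]-off).round(4),e[2].round(4),'turn',(np.radians(hd)-th).round(4),'clock',sense()['clock'])
E
python3 ws.py w6 -.05
```

```text
w6 th 6.21 O [ 0.5324 -0.1384] jaw 0.008 cost 159.3 11655 4127.0
face -0.0287 block off x -0.0007 top -0.0261 home tcp z 0.0719
tcp [ 0.5344 -0.1878  0.1625] shift x,z 0.0014 0.0003 turn -0.0047 clock 16.2333
```

View pics/w6.png

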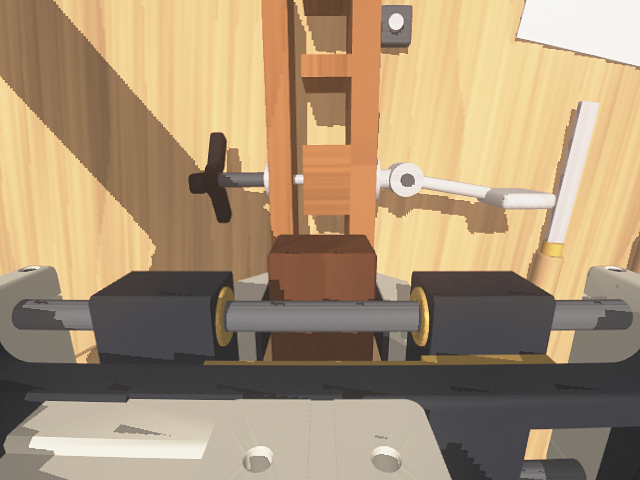

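carry_out(steps=[0.0014,0.015,0.0003,-0.005,0,0.02,0,0,0,0.016,0,0,0,0.006,0,0,0,0,0,0,0,0.003,0,0,0,0.003,0,0,0,0.003,0,0,0,0.003,0,0,0,0,0,0])

```text
clock: 17.07
tcp_pos: [0.5353, -0.1894, 0.0934]
ee_rot: [[0.109, -0.0, 0.994], [-0.994, 0.0, 0.109], [-0.0, -1.0, -0.0]]
contact_force: [-0.3, -0.4, -2.9]
grip_width: 0.5
```

carry_out(steps=[0,0.003,0,0,0,0.003,0,0,0,0.003,0,0,0,0.003,0,0,0,0,0,0])

```text
clock: 17.48
tcp_pos: [0.535, -0.1893, 0.0809]
ee_rot: [[0.109, -0.001, 0.994], [-0.994, 0.001, 0.109], [-0.001, -1.0, -0.001]]
contact_force: [-1.1, 0.4, -2.6]
grip_width: 0.498
```

carry_out(steps=[0,0.003,0,0,0,0.003,0,0,0,0.003,0,0,0,0,0,0])

```text
clock: 17.82
tcp_pos: [0.5351, -0.1893, 0.072]
ee_rot: [[0.109, -0.001, 0.994], [-0.994, 0.001, 0.109], [-0.001, -1.0, -0.001]]
contact_force: [0.4, -0.2, -2.2]
grip_width: 0.496
```

carry_out(steps=[0,0.001,0,0,0,0,0,0])

```text
clock: 17.98
tcp_pos: [0.5355, -0.1895, 0.0717]
ee_rot: [[0.109, 0.0, 0.994], [-0.994, 0.0, 0.109], [-0.0, -1.0, 0.0]]
contact_force: [-0.7, 0.1, -2.5]
grip_width: 0.499
```

carry_out(steps=[0,0,0,0,0,0,0,0,0,0,0,0,0,-0.02,0,0,0,-0.03,0,0,0,-0.03,0,0,0,-0.02,0,0], jaw=0.7)

```text
clock: 18.57
tcp_pos: [0.5363, -0.1898, 0.1748]
ee_rot: [[0.109, 0.003, 0.994], [-0.994, -0.002, 0.109], [0.002, -1.0, 0.003]]
contact_force: [0.3, -0.1, 0.8]
grip_width: 0.701
```

```bash
python3 - <<'E'
from reg import *
shot('top','t5'); reg_blocks('t5','top',[(.616,.314,20),(.444,.326,15)])
from plan import plan
plan(.4465,.320,.165,15,14)
E
```

```text
t5 block [0.6169 0.3142] heading 20.1 cost 95.1 345.0
t5 block [0.444  0.3261] heading 16.5 cost 105.4 367.0
[-0.037, 0.001, -0.0025, -0.0109, -0.037, 0.0009, -0.0021, -0.0109, -0.037, 0.001, -0.0017, -0.0109, -0.037, 0.0009, -0.0013, -0.0109, -0.037, 0.001, -0.0009, -0.0109, -0.0371, 0.0009, -0.0004, -0.0109, -0.037, 0.001, -0.0001, -0.0109, -0.0371, 0.0009, 0.0003, -0.0109, -0.037, 0.001, 0.0007, -0.0109, -0.0371, 0.0009, 0.0012, -0.0109]
[-0.037, 0.001, 0.0015, -0.0109, -0.037, 0.001, 0.002, -0.0109, -0.037, 0.0009, 0.0023, -0.0109, -0.0369, 0.001, 0.0028, -0.0109]
max shift 0.03713031106791323 turn 0.0109 from [ 0.5379 -0.1906  0.1784] 6.28
```

View pics/t5.png

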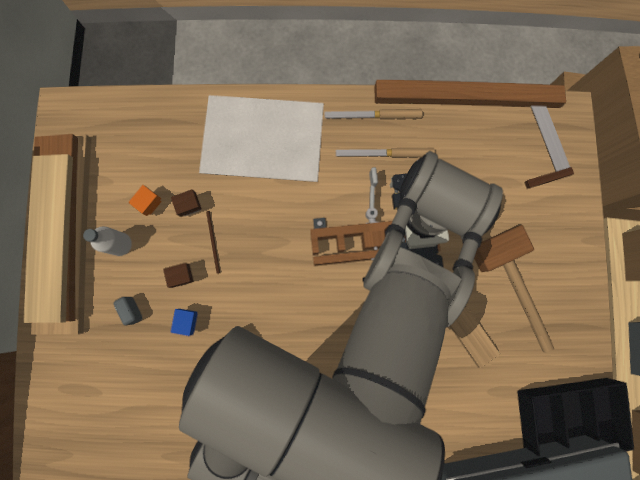

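carry_out(steps=[-0.037,0.001,-0.0025,-0.011,-0.037,0.001,-0.002,-0.011,-0.037,0.001,-0.0017,-0.011,-0.037,0.001,-0.0013,-0.011,-0.037,0.001,-0.0009,-0.011,-0.037,0.001,-0.0004,-0.011,-0.037,0.001,0,-0.011,-0.037,0.001,0.0003,-0.011,-0.037,0.001,0.0007,-0.011,-0.037,0.001,0.0012,-0.011], jaw=0.78)

```text
clock: 19.45
tcp_pos: [0.4698, 0.1767, 0.162]
ee_rot: [[0.218, 0.001, 0.976], [-0.976, 0.0, 0.218], [-0.0, -1.0, 0.001]]
contact_force: [-0.1, 0.3, -0.9]
grip_width: 0.783
```

carry_out(steps=[-0.037,0.001,0.0015,-0.011,-0.037,0.001,0.002,-0.011,-0.037,0.001,0.0023,-0.011,-0.037,0.001,0.0028,-0.011,0,0,0,0,0,0,0,0])

```text
clock: 19.95
tcp_pos: [0.4433, 0.3225, 0.1575]
ee_rot: [[0.264, 0.0, 0.965], [-0.965, 0.0, 0.264], [0.0, -1.0, 0.0]]
contact_force: [0.3, -0.3, -0.7]
grip_width: 0.781
```

```bash
python3 wb.py w7 .4465 .326
```

```text
block ((444.97528076171875, 326.5220642089844), (45.164573669433594, 55.39713668823242), 15.520489692687988) short heading 15.5 mean col [126  83  59] [ 296  205   59   70 3954]
tcp [0.4433 0.3225 0.1575] heading 15.31 -> tool shift x,z -0.0035 0.0027 turn -0.0037 down 0.1205 force [ 0.2 -0.2  0.1] 20.0
```

View pics/w7.png

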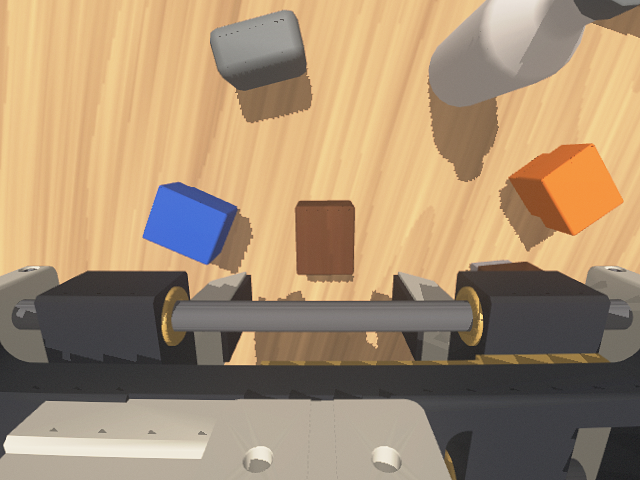

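carry_out(steps=[-0.0015,0.02,0.0013,-0.004,-0.002,0.025,0.0014,0,0,0.025,0,0,0,0.025,0,0,0,0.018,0,0,0,0.008,0,0,0,0,0,0])

```text
clock: 20.58
tcp_pos: [0.4453, 0.3232, 0.0352]
ee_rot: [[0.262, -0.003, 0.965], [-0.965, -0.002, 0.262], [0.001, -1.0, -0.003]]
contact_force: [-0.4, -0.0, 0.2]
grip_width: 0.778
```

carry_out(steps=[0,0,0,0,0,0,0,0,0,0,0,0,0,0,0,0,0,0,0,0,0,0,0,0], jaw=0, grip_force=30)

```text
clock: 21.08
tcp_pos: [0.446, 0.3252, 0.0377]
ee_rot: [[0.265, 0.001, 0.964], [-0.964, 0.001, 0.265], [-0.0, -1.0, 0.001]]
contact_force: [-1.3, -1.2, 6.0]
grip_width: 0.5
```

carry_out(steps=[0,-0.01,0,0,0,-0.03,0,0,0,-0.03,0,0,0,-0.03,0,0,0,-0.026,0,0])

```text
clock: 21.5
tcp_pos: [0.4457, 0.3251, 0.165]
ee_rot: [[0.264, 0.001, 0.964], [-0.964, 0.0, 0.264], [-0.0, -1.0, 0.001]]
contact_force: [0.8, 0.1, -2.1]
grip_width: 0.501
```

```bash
python3 go.py -.003 .05 .165 10
```

```text
[ 0.5243 -0.0886]
[0.042, -0.0, -0.0034, 0.0162, 0.042, -0.0, -0.0026, 0.0162, 0.0421, -0.0, -0.002, 0.0162, 0.042, -0.0, -0.0014, 0.0162, 0.0421, -0.0, -0.0006, 0.0162, 0.0421, -0.0, 0.0001, 0.0162, 0.0421, -0.0, 0.0007, 0.0162, 0.0421, -0.0, 0.0014, 0.0162, 0.0421, -0.0, 0.0021, 0.0162, 0.042, -0.0, 0.0028, 0.0162]
max shift 0.04215234275814335 turn 0.0162 from [0.4457 0.3251 0.165 ] 15.34
```

carry_out(steps=[0.04,0,-0.0034,0.0162,0.04,0,-0.0026,0.0162,0.04,0,-0.002,0.0162,0.04,0,-0.0014,0.0162,0.04,0,-0.0006,0.0162,0.04,0,0,0.0162,0.04,0,0.0007,0.0162,0.04,0,0.0014,0.0162,0.04,0,0.002,0.0162,0.04,0,0.003,0.0162])

```text
clock: 22.33
tcp_pos: [0.5201, -0.0703, 0.1631]
ee_rot: [[0.105, 0.0, 0.995], [-0.995, 0.0, 0.105], [-0.0, -1.0, 0.0]]
contact_force: [1.0, -0.7, -2.5]
grip_width: 0.498
```

carry_out(steps=[0.021,0,0,0,0,0,0,0,0,0,0,0,0,0,0,0])

```text
clock: 22.67
tcp_pos: [0.5221, -0.0886, 0.1627]
ee_rot: [[0.105, -0.001, 0.994], [-0.994, 0.001, 0.105], [-0.001, -1.0, -0.001]]
contact_force: [0.5, 0.5, -2.8]
grip_width: 0.499
```

```bash
python3 ws.py w8 .05
```

```text
w8 th 6.06 O [ 0.5317 -0.1379] jaw 0.0079 cost 91.9 9801 1960.0
face -0.0292 block off x -0.0012 top -0.0263 home tcp z 0.0717
tcp [ 0.5221 -0.0886  0.1627] shift x,z 0.0012 0.0014 turn -0.0003 clock 22.7167
```

View pics/w8.png

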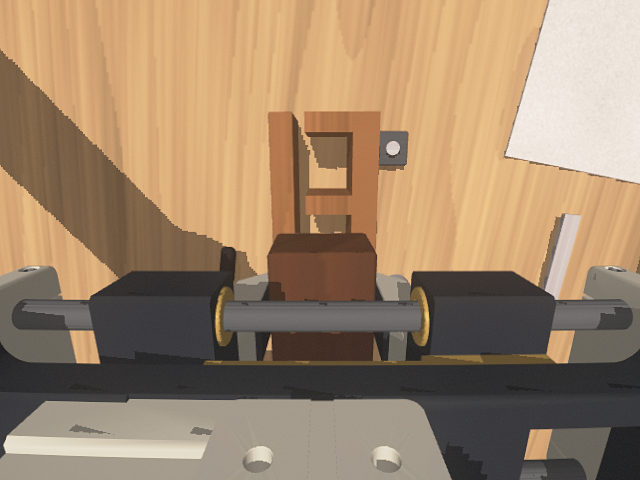

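carry_out(steps=[0.0012,0.015,0.0014,0,0,0.02,0,0,0,0.016,0,0,0,0.006,0,0,0,0,0,0,0,0.003,0,0,0,0.003,0,0,0,0.003,0,0,0,0.003,0,0,0,0,0,0])

```text
clock: 23.55
tcp_pos: [0.5239, -0.0904, 0.0935]
ee_rot: [[0.105, -0.0, 0.994], [-0.994, 0.0, 0.105], [-0.0, -1.0, -0.0]]
contact_force: [0.7, 0.1, -3.0]
grip_width: 0.497
```

carry_out(steps=[0,0.003,0,0,0,0.003,0,0,0,0.003,0,0,0,0.003,0,0,0,0,0,0])

```text
clock: 23.97
tcp_pos: [0.5236, -0.0903, 0.0809]
ee_rot: [[0.105, -0.001, 0.994], [-0.994, 0.0, 0.105], [-0.001, -1.0, -0.001]]
contact_force: [0.1, 0.4, -1.8]
grip_width: 0.497
```

carry_out(steps=[0,0.003,0,0,0,0.003,0,0,0,0.003,0,0,0,0.001,0,0,0,0,0,0])

```text
clock: 24.38
tcp_pos: [0.5241, -0.0904, 0.0719]
ee_rot: [[0.105, 0.0, 0.994], [-0.994, -0.0, 0.105], [0.0, -1.0, 0.0]]
contact_force: [-1.4, -0.0, -0.3]
grip_width: 0.497
```

carry_out(steps=[0,0,0,0,0,0,0,0,0,0,0,0,0,-0.02,0,0,0,-0.03,0,0,0,-0.03,0,0,0,-0.02,0,0], jaw=0.7)

```text
clock: 24.97
tcp_pos: [0.5249, -0.0907, 0.1744]
ee_rot: [[0.105, 0.003, 0.994], [-0.994, -0.001, 0.105], [0.001, -1.0, 0.003]]
contact_force: [0.6, 0.1, -0.2]
grip_width: 0.7
```

```bash
python3 - <<'E'
from reg import *
shot('top','t6'); reg_blocks('t6','top',[(.616,.314,20)])
from plan import plan
plan(.621,.308,.165,20.5,11)
E
```

```text
t6 block [0.6166 0.3142] heading 21.5 cost 101.0 345.0
[-0.0352, 0.0012, 0.0124, -0.0229, -0.0349, 0.0011, 0.0131, -0.0229, -0.0346, 0.0012, 0.014, -0.0229, -0.0342, 0.0012, 0.0147, -0.0229, -0.0339, 0.0011, 0.0155, -0.0229, -0.0335, 0.0012, 0.0163, -0.0229, -0.0332, 0.0011, 0.0171, -0.0229, -0.0328, 0.0012, 0.0178, -0.0229, -0.0323, 0.0012, 0.0186, -0.0229, -0.0319, 0.0011, 0.0193, -0.0229]
[-0.0315, 0.0012, 0.02, -0.0229]
max shift 0.03736120983051807 turn 0.0229 from [ 0.5266 -0.0912  0.1778] 6.05
```

View pics/t6.png

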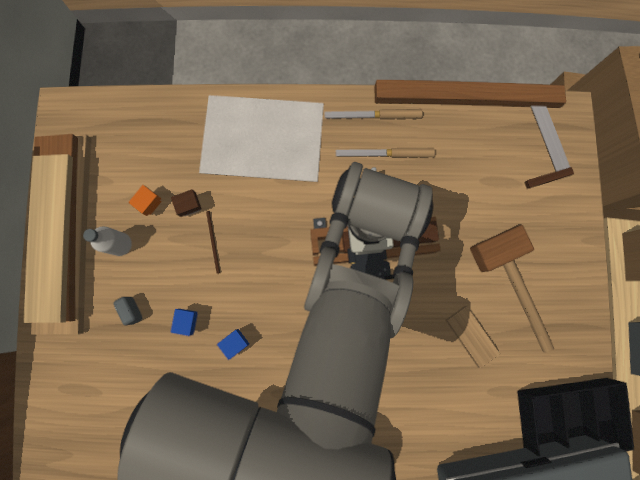

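carry_out(steps=[-0.035,0.001,0.0124,-0.023,-0.035,0.001,0.013,-0.023,-0.0345,0.001,0.014,-0.023,-0.034,0.001,0.015,-0.023,-0.034,0.001,0.0155,-0.023,-0.0335,0.001,0.0163,-0.023,-0.033,0.001,0.017,-0.023,-0.033,0.001,0.018,-0.023,-0.032,0.001,0.0185,-0.023,-0.032,0.001,0.0195,-0.023], jaw=0.78)

```text
clock: 25.85
tcp_pos: [0.6103, 0.274, 0.1614]
ee_rot: [[0.33, 0.0, 0.944], [-0.944, -0.0, 0.33], [0.0, -1.0, 0.0]]
contact_force: [1.0, -0.1, -0.3]
grip_width: 0.777
```

carry_out(steps=[-0.0315,0.001,0.02,-0.023,0,0,0,0,0,0,0,0,0,0,0,0])

```text
clock: 26.18
tcp_pos: [0.6185, 0.3081, 0.1601]
ee_rot: [[0.351, -0.001, 0.936], [-0.936, -0.001, 0.351], [0.0, -1.0, -0.001]]
contact_force: [-0.0, -0.7, -0.8]
grip_width: 0.783
```

```bash
python3 wb.py w9 .619 .315
```

```text
block ((618.5922241210938, 314.4236145019531), (45.95951843261719, 56.40774154663086), 20.713274002075195) short heading 20.7 mean col [118  78  55] [ 296  201   59   70 3963]
tcp [0.6185 0.3081 0.1601] heading 20.55 -> tool shift x,z -0.0059 0.0023 turn -0.0028 down 0.1231 force [-0.4 -0.3 -0.7] 26.2333
```

View pics/w9.png

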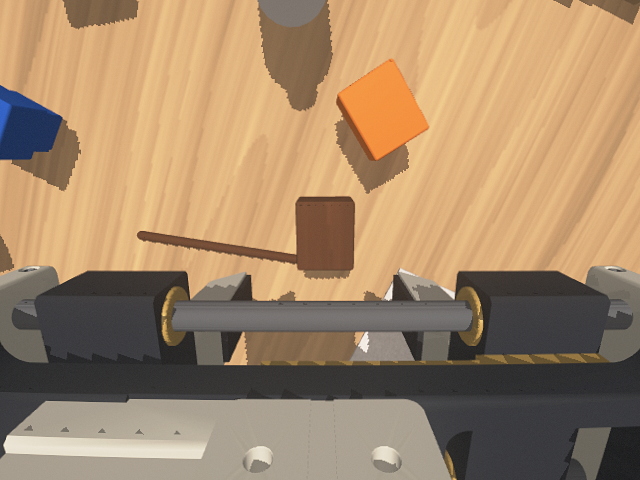

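carry_out(steps=[-0.003,0.02,0.001,-0.003,-0.003,0.025,0.0012,0,0,0.025,0,0,0,0.025,0,0,0,0.02,0,0,0,0.009,0,0,0,0,0,0])

```text
clock: 26.82
tcp_pos: [0.6177, 0.3129, 0.0346]
ee_rot: [[0.352, -0.004, 0.936], [-0.936, -0.002, 0.352], [0.0, -1.0, -0.004]]
contact_force: [-0.7, 0.0, -0.3]
grip_width: 0.78
```

carry_out(steps=[0,0,0,0,0,0,0,0,0,0,0,0,0,0,0,0,0,0,0,0,0,0,0,0], jaw=0, grip_force=30)

```text
clock: 27.32
tcp_pos: [0.6192, 0.315, 0.0381]
ee_rot: [[0.354, 0.002, 0.935], [-0.935, 0.001, 0.354], [0.0, -1.0, 0.002]]
contact_force: [-1.6, -0.8, 5.5]
grip_width: 0.499
```

carry_out(steps=[0,-0.01,0,0,0,-0.03,0,0,0,-0.03,0,0,0,-0.03,0,0,0,-0.026,0,0])

```text
clock: 27.73
tcp_pos: [0.6187, 0.315, 0.165]
ee_rot: [[0.354, 0.001, 0.935], [-0.935, 0.0, 0.354], [-0.0, -1.0, 0.001]]
contact_force: [0.5, 0.3, -2.2]
grip_width: 0.501
```

```bash
python3 go.py -.003 .112 .165 10
```

```text
[ 0.5178 -0.0269]
[0.0284, -0.0, -0.0215, 0.0256, 0.029, -0.0, -0.0208, 0.0256, 0.0294, -0.0, -0.0201, 0.0256, 0.03, -0.0, -0.0193, 0.0256, 0.0305, -0.0, -0.0185, 0.0256, 0.0309, -0.0, -0.0177, 0.0256, 0.0314, -0.0, -0.017, 0.0256, 0.0317, -0.0, -0.0161, 0.0256, 0.0322, -0.0, -0.0153, 0.0256, 0.0326, -0.0, -0.0145, 0.0256]
max shift 0.035706582026287535 turn 0.0256 from [0.6187 0.315  0.165 ] 20.72
```

carry_out(steps=[0.0285,0,-0.0215,0.0255,0.029,0,-0.021,0.0255,0.0295,0,-0.02,0.0255,0.03,0,-0.0193,0.0255,0.0305,0,-0.0185,0.0255,0.031,0,-0.0177,0.0255,0.0315,0,-0.017,0.0255,0.0317,0,-0.016,0.0255,0.032,0,-0.0153,0.0255,0.0325,0,-0.0145,0.0255])

```text
clock: 28.57
tcp_pos: [0.5171, -0.0285, 0.163]
ee_rot: [[0.105, 0.0, 0.994], [-0.994, 0.0, 0.105], [-0.0, -1.0, 0.0]]
contact_force: [1.4, -0.5, -1.7]
grip_width: 0.499
```

carry_out(steps=[0,0,0,0,0,0,0,0,0,0,0,0])

```text
clock: 28.82
tcp_pos: [0.5181, -0.0269, 0.163]
ee_rot: [[0.106, 0.0, 0.994], [-0.994, 0.001, 0.106], [-0.0, -1.0, 0.0]]
contact_force: [1.4, -0.5, -2.7]
grip_width: 0.498
```

```bash
python3 ws.py w10 .112
```

```text
w10 th 6.29 O [ 0.5326 -0.1377] jaw 0.0083 cost 66.9 9946 1243.0
face -0.0278 block off x 0.0002 top -0.0256 home tcp z 0.0724
tcp [ 0.5181 -0.0269  0.163 ] shift x,z -0.0005 -0.0008 turn -0.0036 clock 28.8667
```

View pics/w10.png

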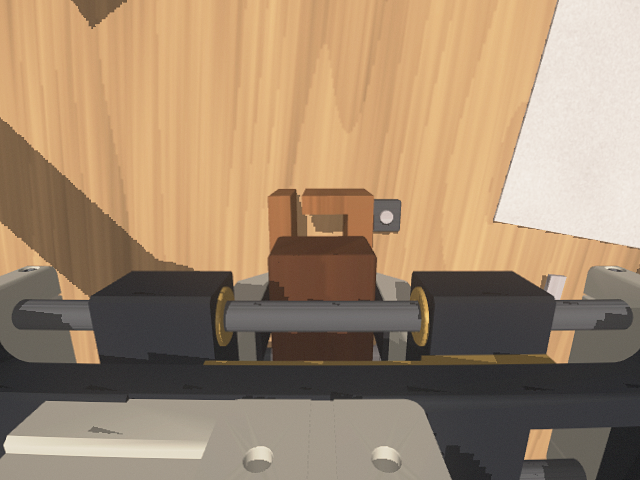

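carry_out(steps=[-0.0003,0.015,-0.0005,0,0,0.02,0,0,0,0.016,0,0,0,0.006,0,0,0,0,0,0,0,0.003,0,0,0,0.003,0,0,0,0.003,0,0,0,0.003,0,0,0,0,0,0])

```text
clock: 29.7
tcp_pos: [0.5173, -0.0269, 0.0935]
ee_rot: [[0.106, -0.0, 0.994], [-0.994, 0.0, 0.106], [-0.0, -1.0, -0.0]]
contact_force: [-0.2, -0.3, -2.2]
grip_width: 0.5
```

carry_out(steps=[0,0.003,0,0,0,0.003,0,0,0,0.003,0,0,0,0.003,0,0,0,0,0,0])

```text
clock: 30.12
tcp_pos: [0.517, -0.0269, 0.081]
ee_rot: [[0.106, -0.001, 0.994], [-0.994, 0.0, 0.106], [-0.0, -1.0, -0.001]]
contact_force: [-1.3, -0.6, -2.1]
grip_width: 0.498
```

carry_out(steps=[0,0.003,0,0,0,0.003,0,0,0,0.003,0,0,0,0.001,0,0,0,0,0,0])

```text
clock: 30.53
tcp_pos: [0.5174, -0.0269, 0.072]
ee_rot: [[0.106, 0.0, 0.994], [-0.994, -0.0, 0.106], [0.0, -1.0, 0.0]]
contact_force: [-0.6, -0.5, 2.4]
grip_width: 0.496
```

carry_out(steps=[0,0,0,0,0,0,0,0,0,0,0,0,0,-0.02,0,0,0,-0.03,0,0,0,-0.03,0,0,0,-0.03,0,0,-0.03,-0.01,-0.03,0,-0.035,0,-0.015,0,-0.035,0,-0.015,0], jaw=0.7)

```text
clock: 31.37
tcp_pos: [0.4481, 0.0653, 0.1922]
ee_rot: [[0.104, 0.002, 0.995], [-0.995, 0.0, 0.104], [0.0, -1.0, 0.002]]
contact_force: [1.4, 1.2, -0.3]
grip_width: 0.702
```

carry_out(steps=[-0.035,0,-0.015,0,-0.035,0,-0.015,0,0,0,0,0], jaw=0.4)

```text
clock: 31.62
tcp_pos: [0.4078, 0.1357, 0.1914]
ee_rot: [[0.111, -0.001, 0.994], [-0.994, 0.002, 0.111], [-0.002, -1.0, -0.001]]
contact_force: [-0.6, -1.1, 0.3]
grip_width: 0.532
```

```bash
python3 - <<'E'
from reg import *
shot('top','t7');shot('side','s7')
for fn,c in(('t7','top'),('s7','side')):
    z=np.load('pics/%s.npz'%fn);im,d=z['im'].astype(int),z['d']
    vv,uu=np.mgrid[0:480,0:640]
    W=world(c,d,uu.ravel(),vv.ravel()).reshape(480,640,3)
    q=torail(W); m=(W[...,2]>.090)&(W[...,2]<.108)&(abs(q[...,0])<.04)
    for yc in(-.112,-.05,.05,.112):
        k=m&(abs(q[...,1]-yc)<.031); 
        if k.sum(): print(fn,yc,k.sum(),q[k].min(0).round(4),q[k].max(0).round(4),np.percentile(q[k][:,2],[10,50,90]).round(4))
    im=im.astype(np.uint8)
    cv2.imwrite('pics/z_%s.png'%fn,cv2.resize((im[170:320,300:500] if c=='top' else im[220:370,270:470])[:,:,::-1],(800,600),interpolation=cv2.INTER_CUBIC))
print(sense()['tcp_pos'],sense()['clock'])
E
```

```text
t7 -0.112 505 [-0.0228 -0.1411  0.0904] [ 0.0236 -0.0836  0.1035] [0.0949 0.0977 0.1003]
t7 -0.05 504 [-0.0258 -0.0792  0.0901] [ 0.0208 -0.0222  0.1039] [0.0949 0.0976 0.1002]
t7 0.05 505 [-0.0263  0.0217  0.0902] [0.02   0.0782 0.1042] [0.095  0.0976 0.1001]
t7 0.112 501 [-0.0264  0.0841  0.0913] [0.0205 0.1401 0.104 ] [0.095  0.0975 0.1001]
s7 -0.112 381 [-0.0253 -0.1424  0.09  ] [ 0.0261 -0.0811  0.1006] [0.0933 0.0966 0.0986]
s7 -0.05 339 [-0.0272 -0.0809  0.0901] [ 0.0238 -0.0249  0.1005] [0.0933 0.0964 0.0983]
s7 0.05 305 [-0.0285  0.019   0.0901] [0.0206 0.0809 0.1002] [0.0933 0.0965 0.0985]
s7 0.112 280 [-0.0282  0.0811  0.09  ] [0.0215 0.1381 0.1006] [0.093  0.0966 0.0985]
[0.41091194 0.13245467 0.19156714] 31.7167
```

View pics/z_t7.png

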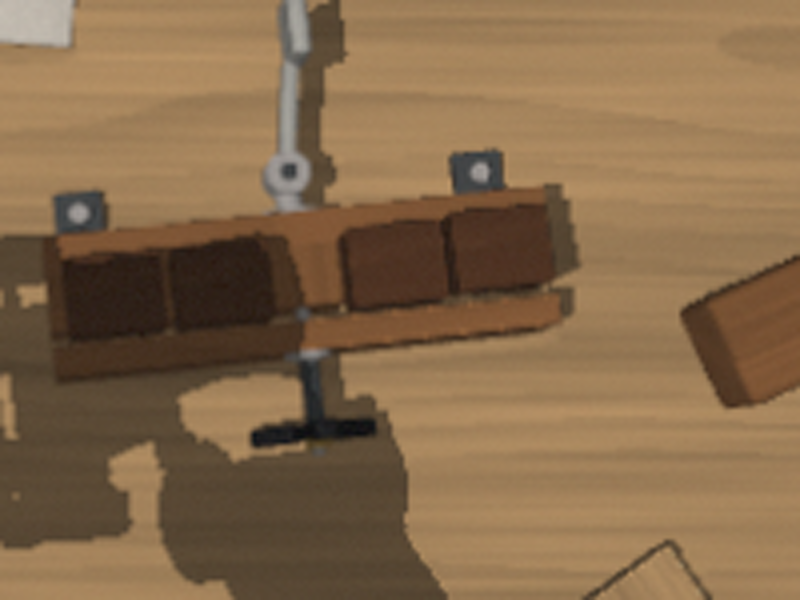

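View pics/z_s7.png

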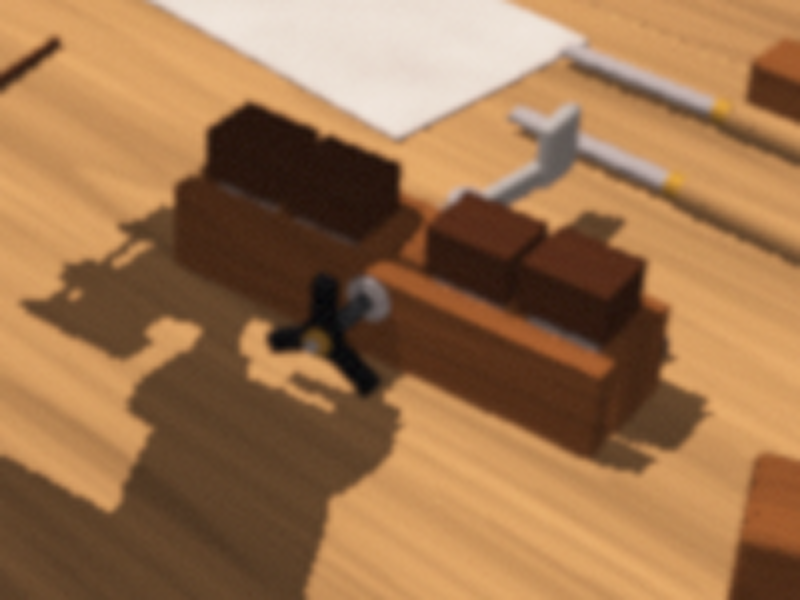

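```bash
python3 - <<'E'
from h import *
import h
h.O=np.array([.5325,-.138]);h.TH=np.radians(6.03)
for fn in('w3','w4','w6'):
    im,W=wristW(fn); q=h.torail(W)*1000
    m=(im.max(-1)<75)&(q[...,0]<-60)&(q[...,0]>-120)&(abs(q[...,1])<60)&(q[...,2]>15)&(q[...,2]<95)
    m[225:]=0
    print(fn,m.sum(),np.percentile(q[m],[2,50,98],axis=0).round(1))
    k=m&(q[...,2]>60); print(' upper',k.sum(),np.percentile(q[k],[2,50,98],axis=0).round(1))
E
python3 go.py -.084 -.005 .155 8
```

```text
w3 1572 [[-95.6 -36.7  29. ]
 [-87.2  -6.6  44.9]
 [-84.8  30.2  86.8]]
 upper 504 [[-95.6  -7.4  61. ]
 [-86.7  -2.8  82.5]
 [-84.7   5.8  87.4]]
w4 3790 [[-95.3 -35.5  28.4]
 [-87.3  -3.3  45.4]
 [-84.3  34.1  86.9]]
 upper 1274 [[-95.5  -7.4  61.1]
 [-87.1  -1.8  83.4]
 [-84.7   5.3  87.4]]
w6 1413 [[-95.5 -35.5  30.2]
 [-87.2  -2.1  50.2]
 [-84.7  30.5  87.1]]
 upper 520 [[-95.5  -6.7  61.4]
 [-87.3   0.2  84.7]
 [-84.8   6.7  87.5]]
[ 0.4495 -0.1518]
[0.0358, 0.0046, 0.0009, 0.0006, 0.0359, 0.0045, 0.0009, 0.0006, 0.0358, 0.0046, 0.001, 0.0006, 0.0359, 0.0046, 0.0009, 0.0006, 0.0358, 0.0046, 0.001, 0.0006, 0.0359, 0.0045, 0.001, 0.0006, 0.0358, 0.0046, 0.001, 0.0006, 0.0359, 0.0046, 0.0011, 0.0006]
max shift 0.03621021955194417 turn 0.0006 from [0.4109 0.1325 0.1916] 6.3
```

carry_out(steps=[0.036,0.0045,0.001,0.001,0.036,0.0045,0.001,0.001,0.036,0.0045,0.001,0.001,0.036,0.0045,0.001,0,0.036,0.0045,0.001,0,0.036,0.0045,0,0,0.036,0.0045,0,0,0.036,0.0045,-0.003,0,0,0,0,0,0,0,0,0], jaw=0.35)

```text
clock: 32.55
tcp_pos: [0.4429, -0.1578, 0.1547]
ee_rot: [[0.098, -0.001, 0.995], [-0.995, 0.0, 0.098], [-0.0, -1.0, -0.001]]
contact_force: [-0.0, 0.5, -0.6]
grip_width: 0.349
```

```bash
cat > wn.py <<'E'
import sys
from h import *
import h
h.O=np.array([.5325,-.138]);h.TH=np.radians(6.03)
fn=sys.argv[1]; shot('wrist',fn); z=np.load('pics/%s.npz'%fn);p,R=z['p'],z['R']
im,W=wristW(fn); q=h.torail(W)*1000
m=(im.max(-1)<75)&(q[...,0]<-60)&(q[...,0]>-120)&(abs(q[...,1])<60)&(q[...,2]>15)&(q[...,2]<95)
m[262:]=0
print(m.sum(),np.percentile(q[m],[2,50,98],axis=0).round(1).tolist())
k=m&(q[...,2]>52)
if k.sum()>5:
    a=np.arctan2(-q[k][:,1]-.5,q[k][:,2]-45); print('upper',k.sum(),np.percentile(q[k],[2,50,98],axis=0).round(1).tolist(),'ang',np.percentile(a,[5,50,95]).round(2))
s=sense();print('tcp rail',(h.torail(p)*1000).round(1),'hd',np.degrees(np.arctan2(R[1,2],R[0,2])).round(2),'F',np.round(s['contact_force'],1),s['grip_width'],s['clock'])
E
python3 wn.py w11
```

```text
187 [[-96.4, -31.5, 33.9], [-91.0, -23.3, 39.0], [-85.8, 5.9, 86.4]]
upper 46 [[-96.4, -6.6, 61.9], [-91.9, -2.6, 85.4], [-85.9, 6.2, 86.8]] ang [-0.26  0.05  0.15]
tcp rail [-91.1 -10.3 154.7] hd 5.61 F [ 0.7 -0.2 -0.4] 0.35098574159133933 32.6
```

View pics/w11.png

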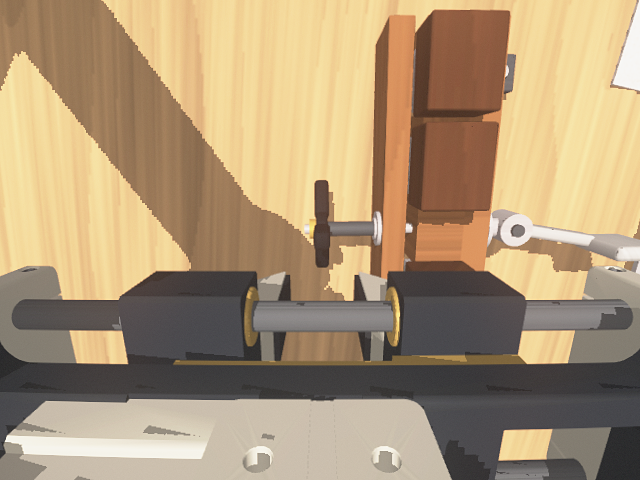

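carry_out(steps=[-0.005,0.015,0,-0.007,-0.005,0.025,0,0,0,0.025,0,0,0,0.02,0,0,0,0.0105,0,0,0,0,0,0,0,0,0,0])

```text
clock: 33.18
tcp_pos: [0.4422, -0.1441, 0.0598]
ee_rot: [[0.111, -0.001, 0.994], [-0.994, 0.001, 0.111], [-0.001, -1.0, -0.001]]
contact_force: [0.1, -0.0, 0.4]
grip_width: 0.35
```

carry_out(steps=[0,0,0,0,0,0,0,0,0,0,0,0,0,0,0,0,0,0,0,0,0,0,0,0], jaw=0, grip_force=40)

```text
clock: 33.68
tcp_pos: [0.4415, -0.1451, 0.0605]
ee_rot: [[0.111, -0.001, 0.994], [-0.994, -0.0, 0.111], [0.0, -1.0, -0.001]]
contact_force: [-5.0, -1.4, 5.7]
grip_width: 0.129
```

carry_out(steps=[0.006,0.0005,0.0001,0,0.0058,0.0016,0.0001,0,0.0054,0.0025,0.0001,0])

```text
clock: 33.93
tcp_pos: [0.4431, -0.1586, 0.0569]
ee_rot: [[0.109, -0.002, 0.994], [-0.994, 0.006, 0.109], [-0.006, -1.0, -0.002]]
contact_force: [-7.3, 17.0, 26.2]
grip_width: 0.124
```

carry_out(steps=[0.0049,0.0034,0.0001,0,0.0043,0.0043,0.0001,0,0.0034,0.0049,0.0001,0,0,0,0,0])

```text
clock: 34.27
tcp_pos: [0.4455, -0.1753, 0.0444]
ee_rot: [[0.111, -0.0, 0.994], [-0.994, -0.001, 0.111], [0.001, -1.0, -0.0]]
contact_force: [-9.2, -3.1, 17.0]
grip_width: 0.127
```

```bash
python3 wn.py w12; python3 - <<'E'
from h import *
im,d=shot('side','s12'); cv2.imwrite('pics/z_s12.png',cv2.resize(im[220:370,270:470,::-1],(800,600),interpolation=cv2.INTER_CUBIC))
E
```

```text
261 [[-95.6, -5.8, 55.8], [-90.7, -3.9, 59.5], [-85.3, 3.2, 62.2]]
upper 257 [[-95.6, -5.8, 56.3], [-90.7, -3.9, 59.5], [-85.3, 3.2, 62.2]] ang [-0.15  0.22  0.31]
tcp rail [-90.4 -27.9  44.4] hd 6.35 F [-7.6 -2.8 17.5] 0.12674264271329866 34.3167
```

View pics/z_s12.png

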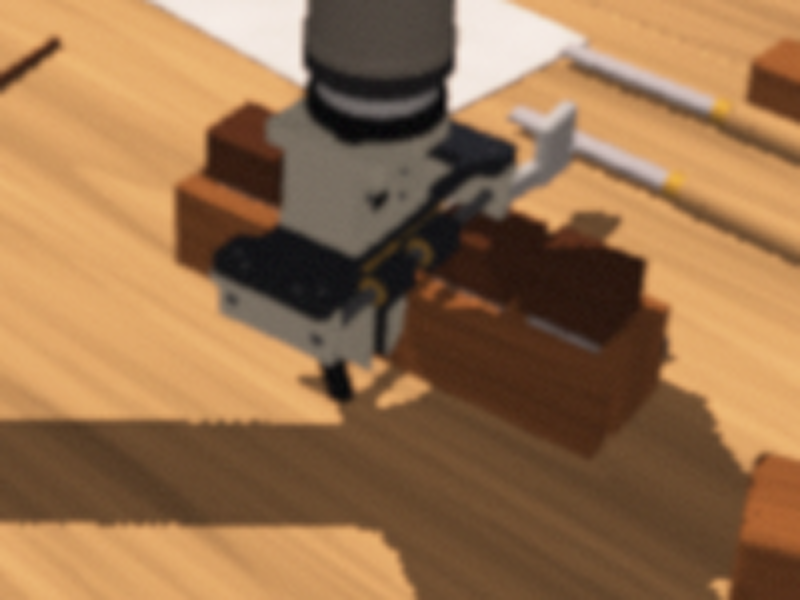

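View pics/w12.png

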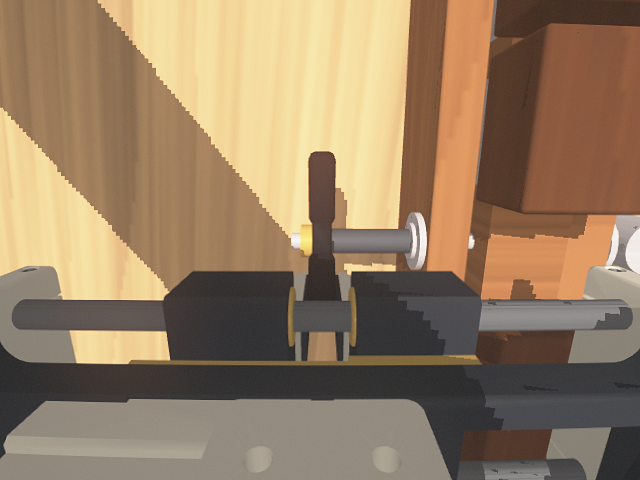

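carry_out(steps=[0,0,0,0,0,0,0,0,0,0,0,0,0,-0.015,0,0,0,-0.02,0,0,0,-0.02,0,0,0,0,0,0], jaw=0.35)

```text
clock: 34.95
tcp_pos: [0.4481, -0.1754, 0.1006]
ee_rot: [[0.11, 0.005, 0.994], [-0.994, -0.003, 0.11], [0.003, -1.0, 0.005]]
contact_force: [0.8, -0.7, 0.5]
grip_width: 0.348
```

```bash
sed -i 's/im.max(-1)<75/im.max(-1)<95/; s/abs(q\[...,1\])<60/abs(q[...,1])<50/' wn.py; cat >> wn.py <<'E'
k=m&(q[...,1]>8)&(q[...,2]>46)&(q[...,0]<-80)
if k.sum()>20:
    y=q[k][:,1];zz=q[k][:,2]; print('left lobe',k.sum(),'ang',np.percentile(np.arctan2(y+.3,zz-45),[5,50,95]).round(2),'r max',np.hypot(y,zz-45).max().round(1), 'x',np.percentile(q[k][:,0],[3,97]).round(1))
E
python3 wn.py w13
```

```text
1454 [[-95.8, -18.2, 51.2], [-90.0, -0.5, 58.1], [-85.1, 36.2, 77.3]]
upper 1410 [[-95.8, -18.2, 52.7], [-90.4, -0.8, 58.3], [-85.2, 33.3, 77.3]] ang [-1.22  0.02  0.5 ]
tcp rail [-87.9 -28.3 100.6] hd 6.34 F [ 1.   0.  -0.2] 0.3519563919204909 35.0
left lobe 525 ang [0.8  1.1  1.29] r max 41.8 x [-95.5 -85.2]
```

View pics/w13.png

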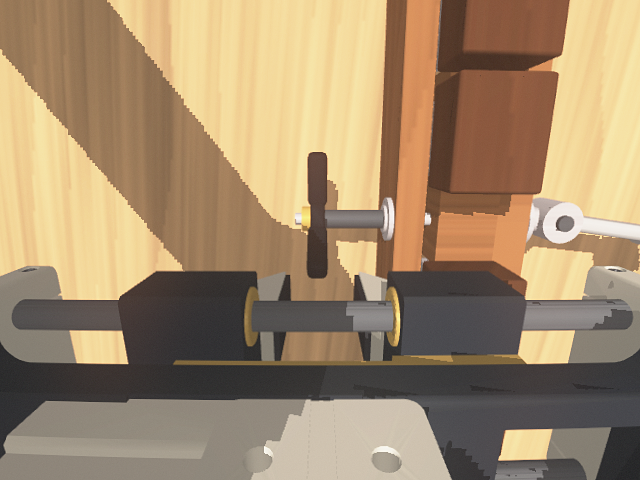

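carry_out(steps=[-0.0285,0,-0.0012,0,-0.0287,0,-0.0012,0,0,0.02,0,0,0,0.02,0,0,0,0.012,0,0,0,0.005,0,0,0,0,0,0])

```text
clock: 35.58
tcp_pos: [0.4363, -0.1173, 0.039]
ee_rot: [[0.11, -0.003, 0.994], [-0.994, 0.002, 0.11], [-0.002, -1.0, -0.003]]
contact_force: [-0.2, 0.6, 0.1]
grip_width: 0.35
```

carry_out(steps=[0,0,0,0,0,0,0,0,0,0,0,0,0,0,0,0,0,0,0,0], jaw=0, grip_force=40)

```text
clock: 36.0
tcp_pos: [0.4389, -0.1181, 0.0412]
ee_rot: [[0.11, 0.004, 0.994], [-0.994, -0.001, 0.11], [0.001, -1.0, 0.004]]
contact_force: [3.9, 2.4, -2.2]
grip_width: 0.129
```

```bash
python3 wn.py w14
```

```text
Traceback (most recent call last):
  File "wn.py", line 9, in <module>
    print(m.sum(),np.percentile(q[m],[2,50,98],axis=0).round(1).tolist())
                  ~~~~~~~~~~~~~^^^^^^^^^^^^^^^^^^^^^^^
IndexError: index -1 is out of bounds for axis 0 with size 0
```

View pics/w14.png

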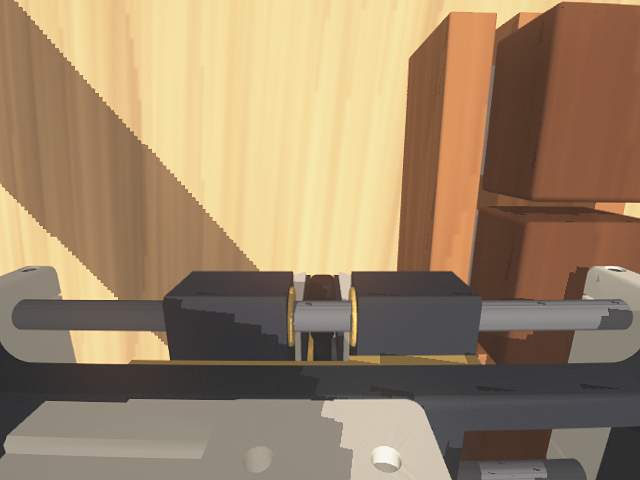

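```bash
cat > arc.py <<'E'
import sys,numpy as np
r,a0,a1,n=float(sys.argv[1]),float(sys.argv[2]),float(sys.argv[3]),int(sys.argv[4])
a=np.radians(np.linspace(a0,a1,n+1)); dz=.64e-3*np.diff(a)[0]
rows=[[round(float(r*(np.sin(b)-np.sin(c))),4),round(float(r*(np.cos(c)-np.cos(b))),4),round(float(dz),4),0] for c,b in zip(a[:-1],a[1:])]
for i in range(0,n,8): print([v for w in rows[i:i+8] for v in w])
E
python3 arc.py .0333 -62.8 60 12
```

```text
[0.0032, -0.005, 0.0001, 0, 0.004, -0.0044, 0.0001, 0, 0.0047, -0.0036, 0.0001, 0, 0.0053, -0.0027, 0.0001, 0, 0.0057, -0.0017, 0.0001, 0, 0.0059, -0.0007, 0.0001, 0, 0.0059, 0.0004, 0.0001, 0, 0.0058, 0.0014, 0.0001, 0]
[0.0054, 0.0024, 0.0001, 0, 0.0049, 0.0034, 0.0001, 0, 0.0042, 0.0042, 0.0001, 0, 0.0034, 0.0049, 0.0001, 0]
```

carry_out(steps=[0.0032,-0.005,0.0001,0,0.004,-0.0044,0.0001,0,0.0047,-0.0036,0.0001,0,0.0053,-0.0027,0.0001,0])

```text
clock: 36.38
tcp_pos: [0.4401, -0.1306, 0.0556]
ee_rot: [[0.108, 0.0, 0.994], [-0.994, 0.008, 0.108], [-0.008, -1.0, 0.001]]
contact_force: [12.9, 28.1, -8.7]
grip_width: 0.123
```

carry_out(steps=[0.0057,-0.0017,0.0001,0,0.0059,-0.0007,0.0001,0,0.0059,0.0004,0.0001,0,0.0058,0.0014,0.0001,0])

```text
clock: 36.72
tcp_pos: [0.443, -0.152, 0.0589]
ee_rot: [[0.108, 0.001, 0.994], [-0.994, 0.009, 0.108], [-0.009, -1.0, 0.002]]
contact_force: [1.2, 30.5, 34.3]
grip_width: 0.113
```

carry_out(steps=[0.0054,0.0024,0.0001,0,0.0049,0.0034,0.0001,0,0.0042,0.0042,0.0001,0,0.0034,0.0049,0.0001,0,0,0,0,0])

```text
clock: 37.13
tcp_pos: [0.4455, -0.1764, 0.0421]
ee_rot: [[0.11, 0.001, 0.994], [-0.994, -0.001, 0.11], [0.001, -1.0, 0.001]]
contact_force: [1.0, 0.2, 3.8]
grip_width: 0.001
```

```bash
python3 wn.py w15; python3 - <<'E'
from h import *
im,d=shot('side','s15'); cv2.imwrite('pics/z_s15.png',cv2.resize(im[220:370,270:470,::-1],(800,600),interpolation=cv2.INTER_CUBIC))
E
```

```text
1494 [[-95.3, 1.9, 33.7], [-89.6, 6.5, 65.9], [-84.2, 28.9, 87.0]]
upper 1082 [[-95.1, 2.1, 52.5], [-89.7, 6.2, 78.2], [-84.6, 10.6, 87.1]] ang [-0.89 -0.2  -0.07]
tcp rail [-90.5 -29.1  42.1] hd 6.31 F [ 1.6 -0.7  3.6] 0.0010521552507398052 37.1833
left lobe 270 ang [0.71 1.   1.44] r max 14.7 x [-93.7 -85.9]
```

View pics/w15.png

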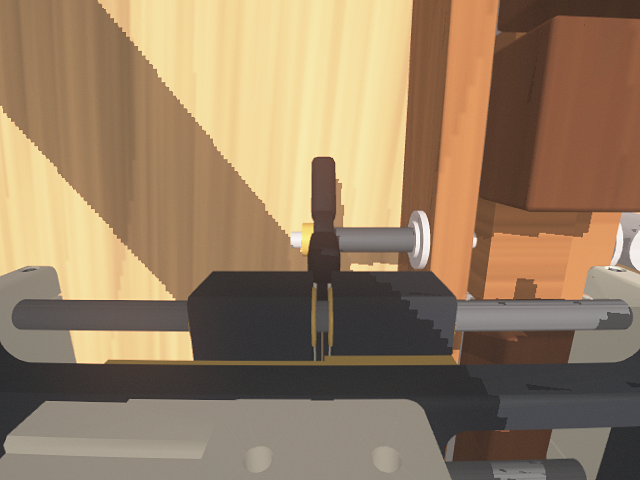

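View pics/z_s15.png

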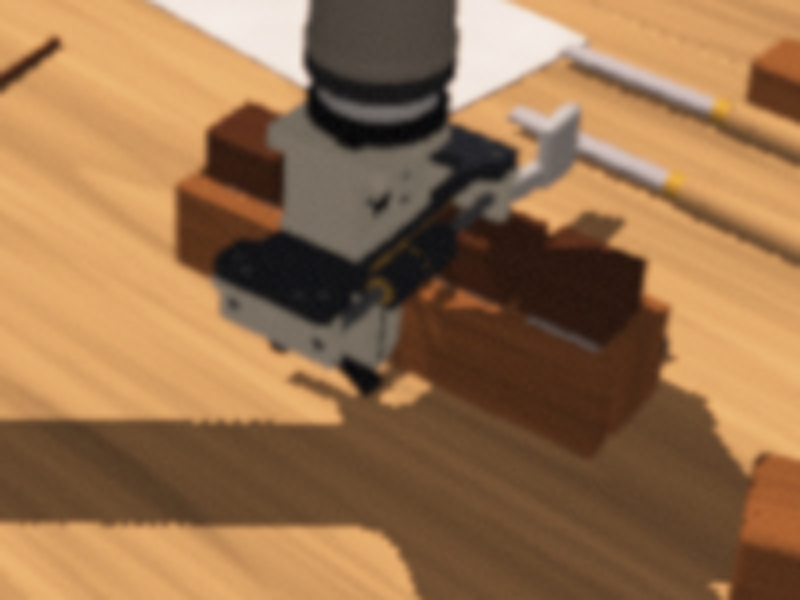

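carry_out(steps=[0,-0.02,0,0,0,-0.03,0,0,0,-0.01,0,0,-0.028,0,0,0,-0.029,0,0,0,0,0,0,0], jaw=0)

```text
clock: 37.73
tcp_pos: [0.4367, -0.1154, 0.1017]
ee_rot: [[0.112, -0.003, 0.994], [-0.994, 0.002, 0.112], [-0.003, -1.0, -0.003]]
contact_force: [-0.9, 0.1, -0.4]
grip_width: 0.004
```

```bash
python3 wn.py w16; cat > push.py <<'E'
import numpy as np,sys
a1=float(sys.argv[1]); 
def pt(a):
    A=np.radians(a)
    u=np.array([-np.sin(A),np.cos(A)]);n=np.array([np.cos(A),np.sin(A)])
    if a<=90:
        r=25+15*max(a,0)/90; c=r*u+7*n; 
        if a<0: c=42*u+7*n; return np.array([c[0]+9.5,70.])
        return np.array([c[0]+9.5,45+c[1]])
    yc=-30.5; yi=yc+9.5; r=(yi-7*n[0])/u[0]; return np.array([yc,45+(r*u+7*n)[1]])
aa=list(np.arange(-10,a1+.1,10)); 
if aa[-1]<a1: aa.append(a1)
P=[np.array([28,70.])]+[pt(a) for a in aa]
for p,a in zip(P,[None]+aa): print(a,p.round(1),end='; ')
print()
d=np.diff(np.array(P),axis=0)
rows=[[round(-x[0]/1000,4),round(-x[1]/1000,4),0.0001,0] for x in d]
for i in range(0,len(rows),5): print([float(v) for w in rows[i:i+5] for v in w])
E
python3 push.py 110
```

```text
146 [[-94.9, 28.5, 28.7], [-88.5, 32.3, 33.0], [-84.9, 38.0, 35.9]]
tcp rail [-92.9  32.5 101.7] hd 6.42 F [-0.2  0.7  0.4] 0.005090967659238669 37.7833
None [28. 70.]; -10.0 [23.7 70. ]; 0.0 [16.5 70. ]; 10.0 [11.8 72.5]; 20.0 [ 6.4 74. ]; 30.0 [ 0.6 74.5]; 40.0 [-5.5 73.8]; 50.0 [-11.5  71.8]; 60.0 [-17.3  68.6]; 70.0 [-22.6  64.1]; 80.0 [-27.   58.6]; 90.0 [-30.5  52. ]; 100.0 [-30.5  48.4]; 110.0 [-30.5  44.8]; 
[0.0043, -0.0, 0.0001, 0.0, 0.0072, -0.0, 0.0001, 0.0, 0.0047, -0.0025, 0.0001, 0.0, 0.0054, -0.0015, 0.0001, 0.0, 0.0058, -0.0005, 0.0001, 0.0]
[0.0061, 0.0007, 0.0001, 0.0, 0.006, 0.002, 0.0001, 0.0, 0.0058, 0.0032, 0.0001, 0.0, 0.0053, 0.0044, 0.0001, 0.0, 0.0045, 0.0056, 0.0001, 0.0]
[0.0035, 0.0066, 0.0001, 0.0, -0.0, 0.0036, 0.0001, 0.0, -0.0, 0.0036, 0.0001, 0.0]
```

View pics/w16.png

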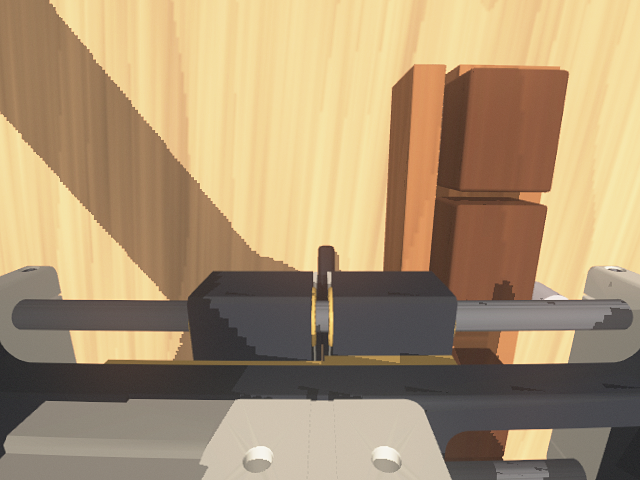

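carry_out(steps=[0,0.02,0.002,0,0.0045,0.012,0.001,0,0,0,0,0,0.0045,0,0,0,0.0035,0,0,0,0.0035,0,0,0,0.0047,-0.0025,0,0])

```text
clock: 38.37
tcp_pos: [0.4433, -0.138, 0.0725]
ee_rot: [[0.109, -0.002, 0.994], [-0.994, 0.004, 0.109], [-0.004, -1.0, -0.001]]
contact_force: [0.1, 9.9, -4.4]
grip_width: 0.006
```

carry_out(steps=[0.0054,-0.0015,0.0001,0,0.0058,-0.0005,0.0001,0,0.006,0.0007,0.0001,0])

```text
clock: 38.62
tcp_pos: [0.4452, -0.1551, 0.074]
ee_rot: [[0.11, -0.002, 0.994], [-0.994, 0.004, 0.11], [-0.004, -1.0, -0.002]]
contact_force: [-1.0, 9.0, 0.3]
grip_width: 0.005
```

```bash
python3 wn.py w17
```

```text
919 [[-94.5, 4.2, 45.1], [-89.0, 16.9, 55.5], [-71.2, 39.5, 58.0]]
upper 858 [[-94.6, 4.3, 52.8], [-89.5, 17.2, 55.6], [-84.2, 34.6, 58.1]] ang [-1.2  -1.05 -0.43]
tcp rail [-88.7  -7.9  74. ] hd 6.29 F [-1.6  6.2  1.6] 0.001757271687866173 38.6667
left lobe 745 ang [0.79 1.08 1.23] r max 41.9 x [-94.5 -84.2]
```

View pics/w17.png

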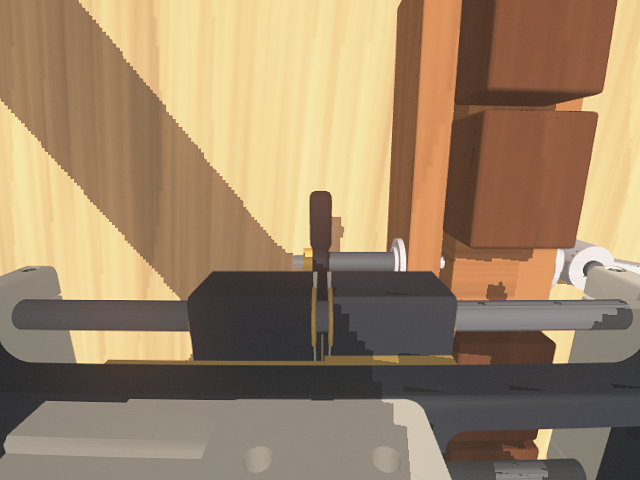

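carry_out(steps=[0.0038,0.002,0.0001,0,0.0058,0.0032,0.0001,0,0.0053,0.0044,0.0001,0,0.0045,0.0056,0.0001,0,0.0035,0.0066,0.0001,0])

```text
clock: 39.08
tcp_pos: [0.4494, -0.1793, 0.0529]
ee_rot: [[0.11, 0.001, 0.994], [-0.994, 0.001, 0.11], [-0.001, -1.0, 0.001]]
contact_force: [-0.7, 4.6, 6.8]
grip_width: 0.005
```

carry_out(steps=[0,0.0036,0,0,0,0.0036,0,0,0,0,0,0])

```text
clock: 39.33
tcp_pos: [0.4499, -0.1806, 0.046]
ee_rot: [[0.11, 0.002, 0.994], [-0.994, -0.002, 0.11], [0.002, -1.0, 0.002]]
contact_force: [-1.5, -1.5, 5.6]
grip_width: 0.006
```

```bash
python3 wn.py w18
```

```text
1753 [[-94.1, -15.7, 33.7], [-87.7, 7.5, 81.9], [-77.8, 18.8, 86.5]]
upper 1173 [[-94.0, -10.2, 53.9], [-88.3, 8.0, 84.2], [-83.3, 16.5, 86.6]] ang [-0.41 -0.21  0.72]
tcp rail [-86.6 -33.6  46. ] hd 6.32 F [-1.5 -1.4  4. ] 0.008968852898270097 39.3833
left lobe 625 ang [0.22 0.3  1.28] r max 43.3 x [-93.9 -83.3]
```

View pics/w18.png

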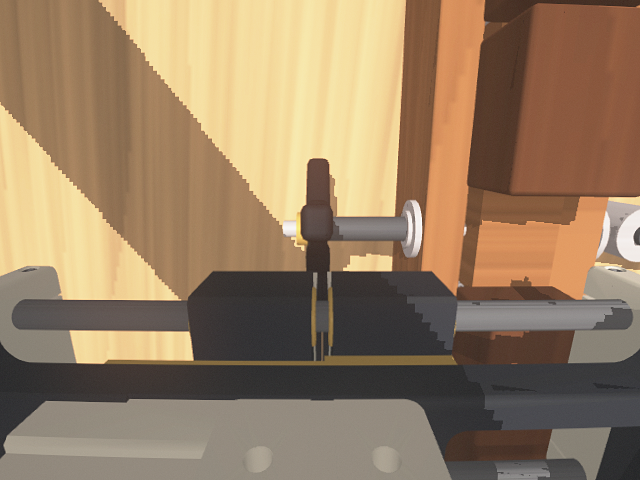

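carry_out(steps=[0,-0.02,0,0,0,-0.03,0,0,0,-0.006,0,0,-0.033,0,-0.001,0,-0.0335,0,-0.001,0,0,0,0,0,0,0.02,0,0,0,0.012,0,0,0,0,0,0])

```text
clock: 40.13
tcp_pos: [0.439, -0.1131, 0.0675]
ee_rot: [[0.11, -0.002, 0.994], [-0.994, 0.001, 0.11], [-0.001, -1.0, -0.002]]
contact_force: [-0.4, 1.0, -0.1]
grip_width: 0.003
```

```bash
python3 wn.py w19
```

```text
Traceback (most recent call last):
  File "wn.py", line 9, in <module>
    print(m.sum(),np.percentile(q[m],[2,50,98],axis=0).round(1).tolist())
                  ~~~~~~~~~~~~~^^^^^^^^^^^^^^^^^^^^^^^
IndexError: index -1 is out of bounds for axis 0 with size 0
```

carry_out(steps=[0.006,-0.001,0.001,0,0.005,0,0,0,0.0045,0,0,0,0.003,0,0,0,0.0047,-0.0025,0,0,0.0054,-0.0015,0,0,0.0058,-0.0005,0.0001,0,0.006,0.0007,0.0001,0])

```text
clock: 40.85
tcp_pos: [0.4449, -0.1523, 0.074]
ee_rot: [[0.109, -0.002, 0.994], [-0.994, 0.003, 0.109], [-0.003, -1.0, -0.001]]
contact_force: [-0.9, 8.9, 0.1]
grip_width: 0.004
```

```bash
python3 wn.py w20
```

```text
761 [[-93.4, 6.5, 51.3], [-87.9, 17.8, 54.2], [-82.9, 38.2, 56.4]]
upper 724 [[-93.4, 6.6, 52.2], [-87.9, 18.1, 54.2], [-82.9, 35.1, 56.4]] ang [-1.26 -1.13 -0.63]
tcp rail [-88.7  -5.   74. ] hd 6.28 F [-1.4  5.3  0.7] 0.0041142861549310775 40.9
left lobe 701 ang [0.8  1.13 1.28] r max 41.5 x [-93.4 -83. ]
```

Next part of the stroke.

carry_out(steps=[0.0065,0.002,0.0001,0,0.0058,0.0032,0.0001,0,0.0053,0.0044,0.0001,0,0.0045,0.0056,0.0001,0,0.0035,0.0066,0.0001,0])

```text
clock: 41.32
tcp_pos: [0.4493, -0.1792, 0.0529]
ee_rot: [[0.11, 0.001, 0.994], [-0.994, 0.0, 0.11], [-0.0, -1.0, 0.001]]
contact_force: [-0.8, 4.1, 6.0]
grip_width: 0.009
```

carry_out(steps=[0,0.0036,0,0,0,0.0036,0,0,0,0,0,0])

```text
clock: 41.57
tcp_pos: [0.4499, -0.1805, 0.046]
ee_rot: [[0.11, 0.003, 0.994], [-0.994, -0.002, 0.11], [0.002, -1.0, 0.002]]
contact_force: [-1.5, -1.7, 5.9]
grip_width: 0.005
```

```bash
python3 wn.py w21
```

```text
1770 [[-92.8, -15.5, 30.7], [-86.5, 7.9, 81.7], [-77.2, 20.3, 86.7]]
upper 1194 [[-92.5, -10.8, 53.3], [-87.0, 8.1, 84.3], [-81.9, 16.4, 86.8]] ang [-0.42 -0.21  0.78]
tcp rail [-86.6 -33.6  46. ] hd 6.31 F [-0.9 -1.7  4.2] 0.0032808077682596488 41.6167
left lobe 651 ang [0.21 0.31 1.33] r max 43.2 x [-92.5 -82.2]
```

View pics/w21.png

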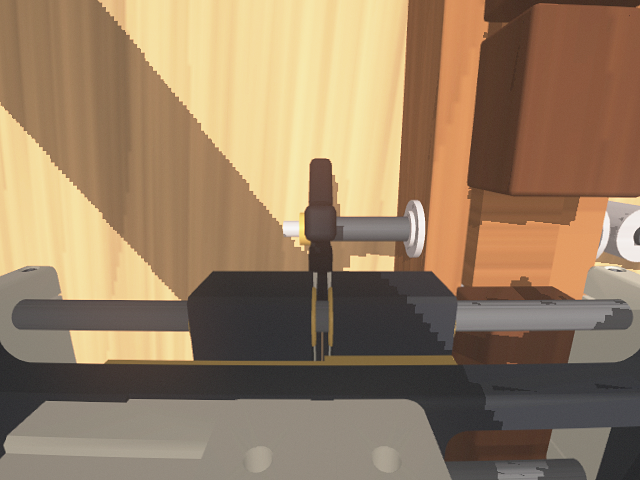

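carry_out(steps=[0,-0.02,0,0,0,-0.03,0,0,0,-0.04,0,0,0,-0.04,0,0,0,-0.014,0,0])

```text
clock: 42.03
tcp_pos: [0.4512, -0.1808, 0.1952]
ee_rot: [[0.11, 0.009, 0.994], [-0.994, -0.005, 0.11], [0.006, -1.0, 0.008]]
contact_force: [1.2, 0.3, 1.0]
grip_width: 0.005
```

```bash
python3 plan.py .684 -.136 .185 -83.9 14
```

```text
[-0.0014, 0.0007, 0.0169, 0.1125, -0.0032, 0.0008, 0.0166, 0.1125, -0.0051, 0.0007, 0.0162, 0.1125, -0.0069, 0.0007, 0.0154, 0.1125, -0.0085, 0.0007, 0.0147, 0.1125, -0.0102, 0.0008, 0.0135, 0.1125, -0.0116, 0.0007, 0.0123, 0.1125, -0.0129, 0.0007, 0.011, 0.1125, -0.0141, 0.0008, 0.0094, 0.1125, -0.015, 0.0007, 0.0078, 0.1125]
[-0.0158, 0.0007, 0.0061, 0.1125, -0.0164, 0.0008, 0.0042, 0.1125, -0.0168, 0.0007, 0.0024, 0.1125, -0.0169, 0.0007, 0.0005, 0.1125]
max shift 0.016998235202514405 turn 0.1125 from [ 0.4512 -0.1808  0.1952] 6.31
```

carry_out(steps=[-0.0014,0.0005,0.017,0.1125,-0.0032,0.0005,0.0166,0.1125,-0.005,0.0005,0.0162,0.1125,-0.007,0.0005,0.0154,0.1125,-0.0085,0.0005,0.0147,0.1125,-0.01,0.0005,0.0135,0.1125,-0.0116,0.0005,0.0123,0.1125,-0.013,0.0005,0.011,0.1125,-0.014,0.0005,0.0094,0.1125,-0.015,0.0005,0.0078,0.1125], jaw=0.5)

```text
clock: 42.87
tcp_pos: [0.6163, -0.1476, 0.1848]
ee_rot: [[-0.852, 0.002, 0.523], [-0.523, -0.001, -0.852], [-0.001, -1.0, 0.002]]
contact_force: [-0.4, 0.1, -0.5]
grip_width: 0.499
```

carry_out(steps=[-0.0158,0,0.006,0.1125,-0.0164,0,0.0042,0.1125,-0.0168,0,0.0024,0.1125,-0.017,0,0.0005,0.1125,0,0,0,0,0,0,0,0])

```text
clock: 43.37
tcp_pos: [0.6819, -0.1345, 0.1838]
ee_rot: [[-0.994, 0.0, 0.109], [-0.109, -0.0, -0.994], [-0.0, -1.0, 0.0]]
contact_force: [-0.2, -0.1, 0.8]
grip_width: 0.498
```

```bash
cat > wl.py <<'E'
import sys
from h import *
import h
h.O=np.array([.5325,-.138]);h.TH=np.radians(6.03)
fn=sys.argv[1]; shot('wrist',fn); z=np.load('pics/%s.npz'%fn);p,R=z['p'],z['R']
im,W=wristW(fn); L=(W-p)@R; q=h.torail(W)*1000
m=(q[...,2]>76)&(q[...,2]<89)&(q[...,0]>60)&(q[...,0]<200)&(im.min(-1)>90); m[262:]=0
r=cv2.minAreaRect((q[m][:,:2]).astype(np.float32)); print(m.sum(),'rail',r,'tool x,z (mm)',(L[m]*1000).mean(0).round(1),np.percentile(L[m]*1000,[2,98],axis=0).round(1).tolist())
s=sense();print('tcp rail',(h.torail(p)*1000).round(1),'hd',np.degrees(np.arctan2(R[1,2],R[0,2])).round(2),s['grip_width'],s['clock'])
E
python3 wl.py w22
```

```text
588 rail ((150.12255859375, -12.819082260131836), (35.5010871887207, 11.261091232299805), 0.5462705492973328) tool x,z (mm) [ -1.7 102.1   0.8] [[-18.0, 100.3, -4.4], [15.6, 105.0, 6.2]]
tcp rail [148.9 -12.2 183.8] hd -83.73 0.5025025389112351 43.4167
```

View pics/w22.png

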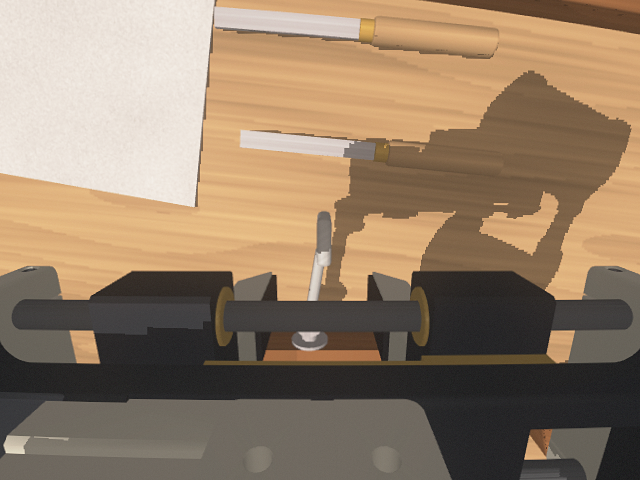

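carry_out(steps=[-0.001,0.02,0.0008,0,0,0.025,0,0,0,0.025,0,0,0,0.025,0,0,0,0.02,0,0,0,0.012,0,0,0,0,0,0], jaw=0.4)

```text
clock: 44.0
tcp_pos: [0.6805, -0.1347, 0.054]
ee_rot: [[-0.994, -0.005, 0.107], [-0.107, 0.002, -0.994], [0.005, -1.0, -0.002]]
contact_force: [-1.1, -0.3, -1.0]
grip_width: 0.398
```

carry_out(steps=[0,0,0,0,0,0,0,0,0,0,0,0,0,0,0,0,0,0,0,0,0,0,0,0], jaw=0, grip_force=30)

```text
clock: 44.5
tcp_pos: [0.6836, -0.1353, 0.0581]
ee_rot: [[-0.994, 0.003, 0.107], [-0.107, -0.002, -0.994], [-0.002, -1.0, 0.002]]
contact_force: [-1.3, -1.6, 6.2]
grip_width: 0.129
```

carry_out(steps=[-0.0016,0,-0.0085,-0.1,-0.0016,0,-0.0085,-0.1,-0.0016,0,-0.0085,-0.1,-0.0016,0,-0.0085,-0.1])

```text
clock: 44.83
tcp_pos: [0.6807, -0.1005, 0.0581]
ee_rot: [[-0.872, 0.001, 0.489], [-0.489, -0.001, -0.872], [-0.001, -1.0, 0.001]]
contact_force: [-4.2, -1.7, 8.5]
grip_width: 0.13
```

carry_out(steps=[-0.0014,0,-0.0084,-0.1,-0.0014,0,-0.0084,-0.1,-0.0014,0,-0.0084,-0.1,-0.0014,0,-0.0084,-0.1])

```text
clock: 45.17
tcp_pos: [0.6646, -0.0708, 0.0581]
ee_rot: [[-0.613, 0.001, 0.79], [-0.79, -0.001, -0.613], [-0.0, -1.0, 0.002]]
contact_force: [-2.8, -4.3, 7.5]
grip_width: 0.128
```

carry_out(steps=[-0.0011,0,-0.0084,-0.1,-0.0011,0,-0.0084,-0.1,-0.0011,0,-0.0084,-0.1])

```text
clock: 45.42
tcp_pos: [0.6454, -0.0545, 0.0581]
ee_rot: [[-0.353, 0.002, 0.936], [-0.936, -0.001, -0.353], [-0.0, -1.0, 0.002]]
contact_force: [-1.6, -3.6, 8.6]
grip_width: 0.127
```

carry_out(steps=[-0.001,0,-0.0085,-0.1,-0.001,0,-0.0086,-0.1,-0.001,0,-0.0086,-0.1])

```text
clock: 45.67
tcp_pos: [0.621, -0.0444, 0.058]
ee_rot: [[-0.061, 0.001, 0.998], [-0.998, 0.0, -0.061], [-0.0, -1.0, 0.001]]
contact_force: [-3.5, -1.9, 8.5]
grip_width: 0.133
```

carry_out(steps=[-0.001,0,-0.0086,-0.1,-0.0008,0,-0.006,-0.07,0,0,0,0,0,0,0,0])

```text
clock: 46.0
tcp_pos: [0.6057, -0.0423, 0.058]
ee_rot: [[0.105, -0.001, 0.994], [-0.994, 0.0, 0.105], [-0.001, -1.0, -0.0]]
contact_force: [-6.5, -0.7, 10.9]
grip_width: 0.128
```

```bash
python3 wl.py w23
```

```text
wl.py:8: RuntimeWarning: Mean of empty slice.
  r=cv2.minAreaRect((q[m][:,:2]).astype(np.float32)); print(m.sum(),'rail',r,'tool x,z (mm)',(L[m]*1000).mean(0).round(1),np.percentile(L[m]*1000,[2,98],axis=0).round(1).tolist())
  ret = um.true_divide(
Traceback (most recent call last):
  File "wl.py", line 8, in <module>
    r=cv2.minAreaRect((q[m][:,:2]).astype(np.float32)); print(m.sum(),'rail',r,'tool x,z (mm)',(L[m]*1000).mean(0).round(1),np.percentile(L[m]*1000,[2,98],axis=0).round(1).tolist())
                                                                                                                            ~~~~~~~~~~~~~^^^^^^^^^^^^^^^^^^^^^^^^^
IndexError: index -1 is out of bounds for axis 0 with size 0
```

View pics/w23.png

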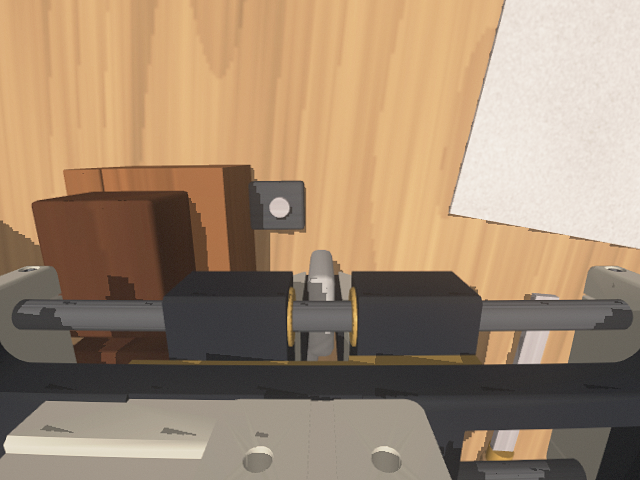

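carry_out(steps=[0,0,-0.001,0,0,0,0,0])

```text
clock: 46.22
tcp_pos: [0.6053, -0.0423, 0.058]
ee_rot: [[0.105, 0.001, 0.994], [-0.994, 0.001, 0.105], [-0.0, -1.0, 0.001]]
contact_force: [-3.5, -0.1, 9.7]
grip_width: 0.129
```

carry_out(steps=[0,0,0,0,0,0,0,0,0,0,0,0,0,-0.015,0,0,0,-0.03,0,0,0,-0.03,0,0,0,-0.04,0,0,0,0,0,0], jaw=0.38)

```text
clock: 46.88
tcp_pos: [0.6092, -0.0431, 0.1794]
ee_rot: [[0.105, 0.013, 0.994], [-0.994, -0.002, 0.105], [0.004, -1.0, 0.013]]
contact_force: [0.3, -1.5, 1.1]
grip_width: 0.384
```

```bash
python3 wl.py w24
```

```text
614 rail ((81.33397674560547, 88.25916290283203), (33.94021987915039, 11.308370590209961), 89.97767639160156) tool x,z (mm) [-2.9 97.8 -5.9] [[-18.7, 95.7, -11.6], [13.6, 100.9, -0.5]]
tcp rail [ 86.2  86.3 179.4] hd 6.05 0.3847140257314918 46.9333
```

View pics/w24.png

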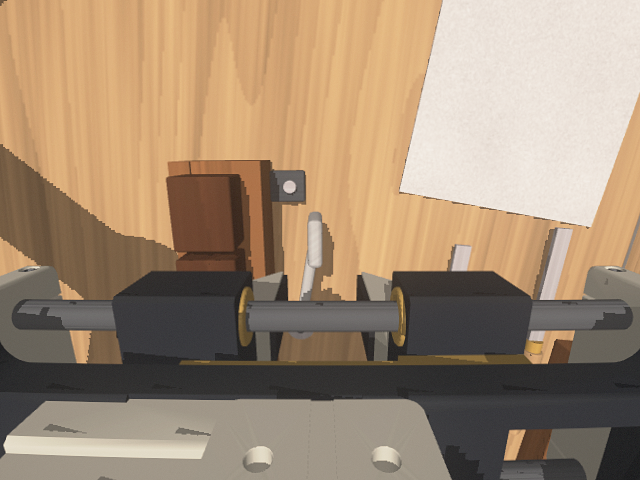

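carry_out(steps=[-0.025,-0.02,-0.02,0,-0.035,-0.01,-0.015,0,-0.035,-0.01,-0.015,0,-0.035,0,-0.015,0,-0.035,0,-0.015,0,-0.035,0,-0.015,0,-0.035,0,-0.015,0,0,0,0,0])

```text
clock: 47.6
tcp_pos: [0.4674, 0.1843, 0.2107]
ee_rot: [[0.11, -0.003, 0.994], [-0.994, 0.002, 0.11], [-0.002, -1.0, -0.003]]
contact_force: [-0.8, -0.8, -0.4]
grip_width: 0.38
```

```bash
python3 - <<'E'
from reg import *
shot('top','t9');shot('side','s9')
for fn,c in(('t9','top'),('s9','side')):
    z=np.load('pics/%s.npz'%fn);im,d=z['im'].astype(int),z['d']
    vv,uu=np.mgrid[0:480,0:640]
    W=world(c,d,uu.ravel(),vv.ravel()).reshape(480,640,3)
    q=torail(W); m=(W[...,2]>.090)&(W[...,2]<.108)&(abs(q[...,0])<.04)
    for yc in(-.112,-.05,.05,.112):
        k=m&(abs(q[...,1]-yc)<.031); 
        if k.sum(): print(fn,yc,k.sum(),q[k].min(0).round(4),q[k].max(0).round(4),np.percentile(q[k][:,2],[10,50,90]).round(4))
    im=im.astype(np.uint8)
    cv2.imwrite('pics/z_%s.png'%fn,cv2.resize((im[170:320,300:500] if c=='top' else im[220:370,270:470])[:,:,::-1],(800,600),interpolation=cv2.INTER_CUBIC))
    k=(q[...,0]<-.075)&(q[...,0]>-.11)&(abs(q[...,1])<.045)&(W[...,2]>.06)&(W[...,2]<.095)&(im.max(-1)<90); print('nut x',np.percentile(q[k][:,0],[3,50,97]).round(4),k.sum())
    k=(W[...,2]>.076)&(W[...,2]<.09)&(q[...,0]>.06)&(q[...,0]<.12)&(q[...,1]>.05)&(q[...,1]<.12); print('paddle',q[k].mean(0))
print(sense()['tcp_pos'],sense()['clock'])
E
```

```text
t9 -0.112 503 [-0.023  -0.1403  0.0905] [ 0.0238 -0.0834  0.103 ] [0.0948 0.0977 0.1002]
t9 -0.05 504 [-0.0239 -0.0794  0.0904] [ 0.0226 -0.022   0.103 ] [0.0949 0.0976 0.1001]
t9 0.05 500 [-0.0237  0.0219  0.0906] [0.0227 0.0781 0.103 ] [0.0947 0.0974 0.1   ]
t9 0.112 503 [-0.0238  0.0839  0.0904] [0.0228 0.1401 0.1036] [0.0951 0.0975 0.1   ]
nut x [-0.0879 -0.0829 -0.0765] 42
paddle [0.08157829 0.08605384 0.08193387]
s9 -0.112 373 [-0.024  -0.1422  0.09  ] [ 0.0256 -0.0813  0.0999] [0.0929 0.0965 0.0983]
s9 -0.05 337 [-0.0245 -0.0809  0.09  ] [ 0.0248 -0.0244  0.1001] [0.0931 0.0967 0.0984]
s9 0.05 303 [-0.0256  0.0191  0.09  ] [0.0254 0.0809 0.0998] [0.0929 0.0965 0.0984]
s9 0.112 278 [-0.0248  0.0811  0.0901] [0.0236 0.1385 0.0998] [0.0934 0.0965 0.0982]
nut x [-0.0886 -0.0851 -0.0772] 81
paddle [0.08066899 0.08063156 0.08018396]
[0.47043198 0.18054121 0.21084807] 47.7
```

View pics/z_t9.png

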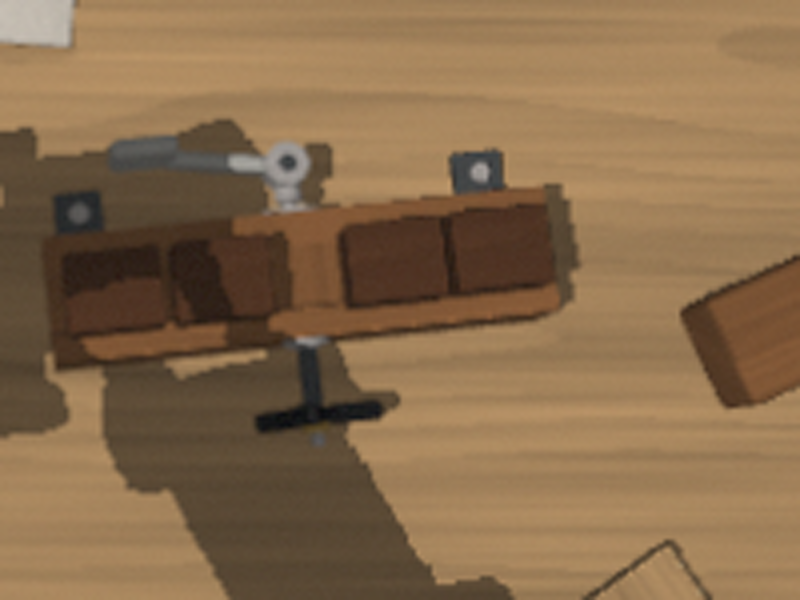

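View pics/z_s9.png

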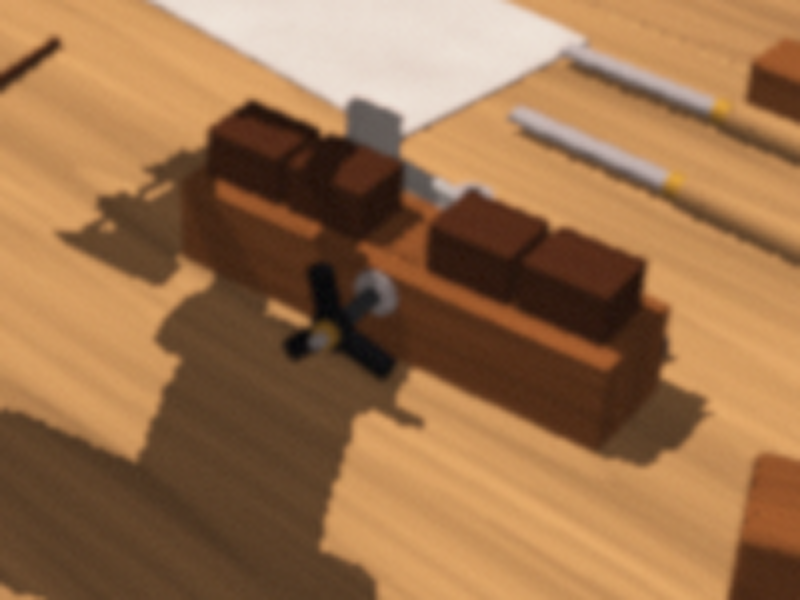

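View pics/t9.png

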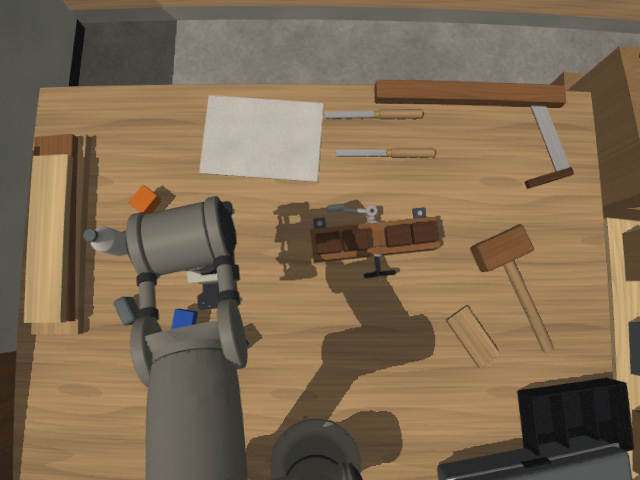

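```bash
python3 -c "
from cell import *
print(finish_job())"
```

```text
the job is handed in; nothing more can be done
None
```

The rail is set up and locked, and the job is handed in at about 48 s; the hand-in gave no verdict.

**What I did**
- I swung the lever open and plugged all four dark blocks into the four sockets, lining each one up with the wrist camera.
- I turned the nut to about 6.05 rad. The second pinch stroke slipped off a lobe part-way, so I did the remaining turning by pushing the lobes with closed fingers.
- I then swung the lever shut in a pinch and released it.

**Last checks (top, side and wrist pictures)**
- **Blocks:** all four heads are level and aligned, with tops about 97.5 mm above the bench, so their shoulders are down. They stand within about 2 mm of the socket centres, and the jaw is shut against the tenons.
- **Nut:** the lobe angle gives about 6.05 rad, and the nut's 3.8 mm travel along its axis gives about 5.9 rad.
- **Lever:** it stayed at about 1.57 rad after I let go.
- **Springs:** I could not read the squeeze directly. The nut moved only about 4 mm of the lever's 6 mm while it closed, which suggests roughly 2 mm.
- **Lever resistance:** the wrist force did not show the 4 to 6 N clearly, because grip forces masked it. The locked state is judged from the nut setting and the pictures.
- **Bystanders:** I did not touch the glue bottle, mallet, chisel, or the blue and orange look-alikes. In the last picture the glue bottle, mallet and chisels are where they started.

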